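# Dry-fit the parts of a power unit on its base plate

### The arm

A 6-joint arm with a two-finger parallel gripper is mounted at the origin on the work surface. World frame = base frame: x ahead of the robot, y to its left, z up, the work surface at z = 0. Lengths are in m, angles in rad, forces in N, time in s.
With the tool pointing down it reaches from about 0.425 to 0.95 m from the base axis. Payload 14.7 kg.
Tool frame: the origin (TCP) lies on the centre line of the jaws, within the pads' length; the fingertips stand 22 mm ahead of it and the grasp point (between the pads) lies 3 mm ahead of it; x points along the fingers, y is the direction in which the jaws open and shut, and the axes are right-handed (so a half turn about x gives the same grasp; the last joint's range is limited). The gripper opens to 85 mm and grips with 20 to 120 N. Pads are 22 mm wide; open, the fingers measure 114 mm over their backs; the gripper's body (76 mm by 85 mm) begins 54 mm behind the grasp point. The pads swing forward as they close: fully open they stand 13 mm farther back than shut.
Start: joints at [-1.241, 0.48, 1.596, -0, 1.065, -0.047], TCP at [0.239, -0.604, 0.253] pointing down, gripper open.
Joint ranges: [-2.75, 2.75], [-0.82, 2.05], [0.23, 2.67], [-1.56, 4.7], [0.09, 2.69], [-2.92, 2.92]. Speed limits (rad/s): [1.89, 1.89, 2.39, 3.01, 3.01, 3.01].

### API

Orientations are given as a unit quaternion [x, y, z, w].
In Python, from cell import r gives the robot as it stands.
- The arm moves only by the tool servo_tool, never from a script. Its argument "moves" is a list of rows, each an object with "rotation": the turn, a rotation vector about the tool's x, y, z in degrees, a list of three; "offset": the shift along the tool's x, y, z in m, a list of three; "jaw": the finger opening in m, from 0 to 0.0854. In form: [{"rotation": [ax, ay, az], "offset": [x, y, z], "jaw": jaw}, ...]. A call has exactly 5 rows; each row is the pose to reach, as a shift and turn from the pose commanded when the call began, along the tool's axes at that moment; what a row does not reach only later rows make up. A row lasts 1/8 s, in which the tool goes at most 62.5 mm and 10.7 degrees, less where a joint would pass 70% of its speed; a pose out of reach is approached as far as the arm can. A call with a gripper value outside its range is refused whole. The fingers move at their own pace and stop on an object; "newtons" is the grip in N (left out, the last holds). Time passes only in rows, so rows that repeat a pose let the fingers close, or fill a call up. It gives the time, the measured TCP pose, the force and the opening at its end, in the units of the state.
- r.state(): the state, without advancing time (a new reading comes with each control period).
- r.grab_frame(name): name is "scene" or "top"; returns a dict with "image" (420x560x3 uint8, red, green, blue), "fx", "fy", "cx", "cy" (pixels), "distortion" ([k1, k2, p1, p2, k3] as OpenCV has them; the pictures are not rectified), "R" (3x3) and "t" (3): a world point X has camera coordinates R X + t. Camera axes: x right, y down, z forward; pixel columns grow to the right and rows downward; lengths in m; the calibration is good to about 2 mm. A picture is of the moment at which its call begins. There is no depth.
- r.sign_off(): hands the job in, once; it reports no verdict.
The state is a dict: "time": time; "qpos": joint angles; "qd": joint speeds; "joint_efforts": joint torques, N m; "eef_pos": TCP position; "eef_rot": TCP orientation; "force": force on the tool from outside, world axes, zero at the start; "ft_torque": the same for the moment, N m; "width": finger opening in m.
Only numpy, scipy, OpenCV 4.12 (cv2) and the standard library are available. Lean on these libraries where they do the work, as an engineer would, in place of code of your own. Each camera call takes 0.05 s, during which the arm holds its last target.

### The job

Dry-fit the power unit on its base plate: stand the transformer on the pad next to the mains inlet, the capacitor on the pad next to the screw terminals and the finned heatsink on the pad between them, each upright and centred on its pad, then lay the fan flat and centred on top of the heatsink's fins. Line up the transformer and heatsink square with the plate and the fan square with the heatsink (any quarter turn will do), and leave the multimeter where it lies.

Things in the scene. Friction and masses are not known exactly. Their poses are not given: they have to be found in the camera images.
- transformer: Loose small mains transformer, 0.3 to 0.65 kg: dark steel core 62 (x) x 26 (y) mm, 50 mm tall, on a thin 62 x 46 mm foot plate, with a copper winding 36 mm wide in x that bulges out of both long faces, 46 mm across in y, from 6 to 42 mm above the foot. Stands upright on the bench. Origin: centre of the underside; x along the 62 mm length, z up. Can be gripped across the winding (closing along y) or across the ends of the core (closing along x).
- heatsink: Loose bare aluminium heatsink, 56 x 56 mm, 36 mm tall in all: a 6 mm base with seven upright fins, 3 mm thick, running along x and spaced in y. Stands on its base, fins up. Origin: centre of the underside; z up. May be gripped across any pair of opposite sides.
- capacitor: Loose can capacitor: plain black upright cylinder, 35 mm diameter, 55 mm tall, with a bare aluminium disc and two small brass screw terminals on its top (3 mm higher). Origin: centre of the underside; z up.
- fan: Loose small black cooling fan, square frame 50 x 50 mm, 20 mm thick, lying flat on the bench with its rotor facing up. Origin: centre of the underside; z up, x and y square with the frame.
- pad_a: One of three identical flat grey square mounting pads, 70 x 70 mm, 2 mm thick, fixed 95 mm apart (centre to centre) in one straight row on an aluminium base plate (420 x 110 mm, 3 mm thick, fixed, lying on the bench). Which of the three pads is the middle one differs from start to start. Origin: centre of the pad's underside, 3 mm above the bench, so the pad's upper face is 5 mm above the bench; z up, y along the row, x across the plate.
- pad_b: One of three identical flat grey square mounting pads, 70 x 70 mm, 2 mm thick, fixed 95 mm apart (centre to centre) in one straight row on an aluminium base plate (420 x 110 mm, 3 mm thick, fixed, lying on the bench). Which of the three pads is the middle one differs from start to start. Origin: centre of the pad's underside, 3 mm above the bench, so the pad's upper face is 5 mm above the bench; z up, y along the row, x across the plate.
- pad_c: One of three identical flat grey square mounting pads, 70 x 70 mm, 2 mm thick, fixed 95 mm apart (centre to centre) in one straight row on an aluminium base plate (420 x 110 mm, 3 mm thick, fixed, lying on the bench). Which of the three pads is the middle one differs from start to start. Origin: centre of the pad's underside, 3 mm above the bench, so the pad's upper face is 5 mm above the bench; z up, y along the row, x across the plate.
- inlet: Mains inlet fixed to the base plate near one end, in line with the row of pads: black block 50 mm (x) x 36 mm (y), 40 mm tall, with a thin steel flange and a socket on its +x side and a rocker switch on its top (46 mm above the plate at most). Which end it is at differs from start to start; its centre is 80 mm from the centre of the nearest pad. Origin: centre of the underside, 3 mm above the bench; z up, x across the plate, y along it.
- terminals: Screw terminal block fixed to the base plate near the other end, in line with the row of pads: low black strip 84 mm (x, across the plate) x 30 mm (y), 26 mm tall, with two rows of five brass screws between thin black partitions. Its centre is 80 mm from the centre of the nearest pad. Origin: centre of the underside, 3 mm above the bench; z up.
- meter: Bystander, to be left where it is: loose yellow hand multimeter lying on its back to the robot's right of the base plate, 180 (x) x 85 (y) mm, 48 mm tall with its dial. Origin: centre of the underside; z up. A white mug and a screwdriver also stand or lie near the plate.

How it is judged:
By the outcome, as a careful person would: the job done as asked, in the order asked, and still so for the second after the job is handed in, with the robot touching nothing.
It also fails if it takes over 104 s, if anything falls off the work surface, if the arm or the gripper's body presses on something with over 40 N, if the wrist force passes 120 N, or if a joint passes its speed limit or range.

## Working session

There is one attempt and no reset: what is moved stays moved. The work goes in short steps, Python scripts to look and compute and a tool call to move; the robot and the scene stay as the last step left them, time stands still between calls to the robot, and variables do not carry over. Pictures are saved under pics/ and viewed, and the job is handed in when it is done.

Besides the shell and the picture viewer there is one more tool, called after "Emit:" by a JSON object that holds its "fn" and its "kwargs". servo_tool: Moves the arm, as the interface text tells. Its arguments: {"type":"object","properties":{"moves":{"type":"array","items":{"type":"object","properties":{"rotation":{"type":"array","items":{"type":"number"}},"offset":{"type":"array","items":{"type":"number"}},"jaw":{"type":"number"}}}},"newtons":{"type":"number"}},"required":["moves"]}

```bash
ls; mkdir -p pics
python3 - <<'E'
from cell import r
import cv2,pickle
print(r.state())
for n in("scene","top"):
    f=r.grab_frame(n); pickle.dump(f,open(n+"0.pkl","wb")); cv2.imwrite(f"pics/{n}0.png",f["image"][:,:,::-1]); print({k:v for k,v in f.items() if k!="image"})
E
```

```text
pics
{'time': 0.0, 'qpos': array([-1.24061632e+00,  4.80844740e-01,  1.59689778e+00,  2.13898602e-05,
        1.06510448e+00, -4.65923395e-02]), 'qd': array([ 1.23211287e-03, -6.16465468e-05, -1.36442955e-03,  4.69780629e-05,
       -8.83782688e-04,  1.18936642e-03]), 'joint_efforts': array([-1.95976907e-03, -9.50637031e+01, -4.30184269e+01, -3.24284292e-05,
        1.22396776e-02, -2.46687125e-05]), 'eef_pos': array([ 0.239048  , -0.60401295,  0.25265509]), 'eef_rot': array([-0.69454089, -0.13285895,  0.69465314, -0.13197903]), 'force': array([-0.86901021, -0.6272533 ,  0.34049823]), 'ft_torque': array([-0.01232031, -0.05728941, -0.0227602 ]), 'width': 0.0854576376291845}
{'fx': 455.7984925388179, 'fy': 455.7984925388179, 'cx': 275.19581653845967, 'cy': 209.0968958584103, 'distortion': array([-0.05477959,  0.        ,  0.        ,  0.        ,  0.        ]), 'R': array([[-0.69253315,  0.7213837 , -0.00184327],
       [ 0.50929346,  0.4871123 , -0.70946584],
       [-0.51089921, -0.49226738, -0.70473742]]), 't': array([ 0.41559498, -0.20235125,  1.39827693])}
{'fx': 507.1136699695259, 'fy': 507.1136699695259, 'cx': 273.0817110548998, 'cy': 216.46082198739074, 'distortion': array([-0.00965025,  0.        ,  0.        ,  0.        ,  0.        ]), 'R': array([[-0.01041226, -0.99992398, -0.00660377],
       [-0.99708698,  0.01088129, -0.07549275],
       [ 0.07555887,  0.00579848, -0.99712448]]), 't': array([-0.04169767,  0.53064428,  1.04050757])}
```

View pics/scene0.png

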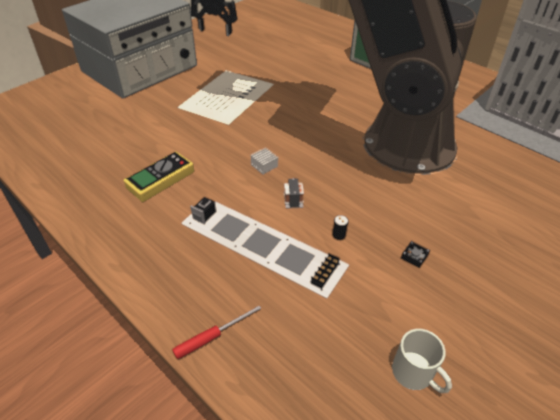

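View pics/top0.png

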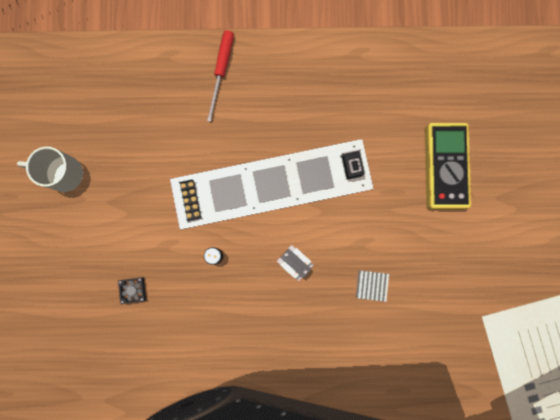

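The top view shows the plate running from (175,205) to (370,165), with the terminals at its left end (190,200) and the inlet at its right (353,165). The capacitor is at (213,256), the transformer at (296,263), the heatsink at (373,286) and the fan at (132,291). Next I'll zoom in on both views.

```bash
cat > h.py <<'E'
import numpy as np, cv2, pickle
def load(n): return pickle.load(open(n+".pkl","rb"))
def KD(f): return np.array([[f["fx"],0,f["cx"]],[0,f["fy"],f["cy"]],[0,0,1]]),np.array(f["distortion"])
def ray(f,px):
    K,D=KD(f); p=cv2.undistortPoints(np.array(px,float).reshape(-1,1,2),K,D).reshape(-1,2)
    d=np.c_[p,np.ones(len(p))]@f["R"]; return -f["R"].T@f["t"],d
def onz(f,px,z):
    c,d=ray(f,px); return c+d*((z-c[2])/d[:,2])[:,None]
def tri(f1,p1,f2,p2):
    c1,d1=ray(f1,p1);c2,d2=ray(f2,p2);out=[]
    for a,b in zip(d1,d2):
        A=np.c_[a,-b];s=np.linalg.lstsq(A,c2-c1,rcond=None)[0]
        P,Q=c1+a*s[0],c2+b*s[1]; out.append(np.r_[(P+Q)/2,np.linalg.norm(P-Q)])
    return np.array(out)
def proj(f,X):
    K,D=KD(f); return cv2.projectPoints(np.array(X,float).reshape(-1,1,3),cv2.Rodrigues(f["R"])[0],f["t"],K,D)[0].reshape(-1,2)
def crop(f,x0,y0,w,h,s): return cv2.resize(np.ascontiguousarray(f["image"][y0:y0+h,x0:x0+w,::-1]),None,fx=s,fy=s,interpolation=cv2.INTER_CUBIC)
E
python3 - <<'E'
from h import *
t=load("top0");s=load("scene0")
a=[crop(t,*c,40,40,7) for c in((112,271),(193,236))]+[crop(t,*c,40,40,7) for c in((276,243),(353,266))]
b=[crop(s,*c,40,40,7) for c in((395,234),(320,208))]+[crop(s,*c,40,40,7) for c in((274,172),(244,140))]
# 40*7=280 ; 2 rows x4 too wide -> two images
cv2.imwrite("pics/z1.png",np.vstack([np.hstack(a[:2]),np.hstack(b[:2])])); cv2.imwrite("pics/z2.png",np.vstack([np.hstack(a[2:]),np.hstack(b[2:])]))
cv2.imwrite("pics/z3.png",np.vstack([crop(t,165,130,215,105,3.5)])); 
cv2.imwrite("pics/z4.png",crop(s,175,190,180,105,4))
E
```

```text
(no output)
```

View pics/z1.png

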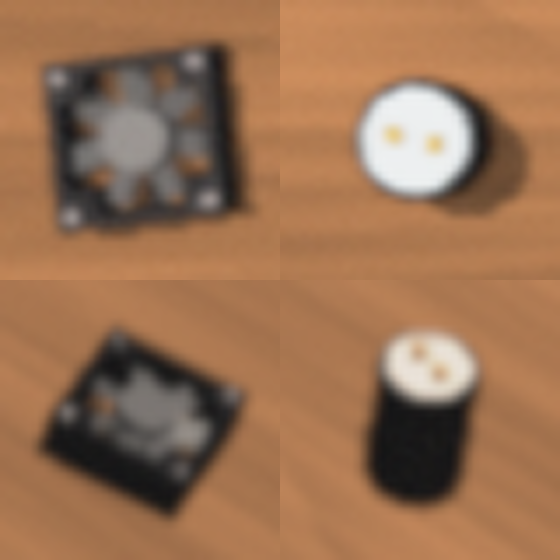

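View pics/z2.png

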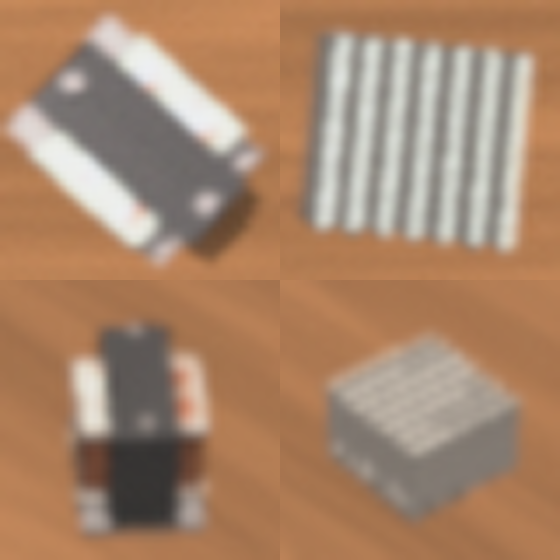

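View pics/z3.png

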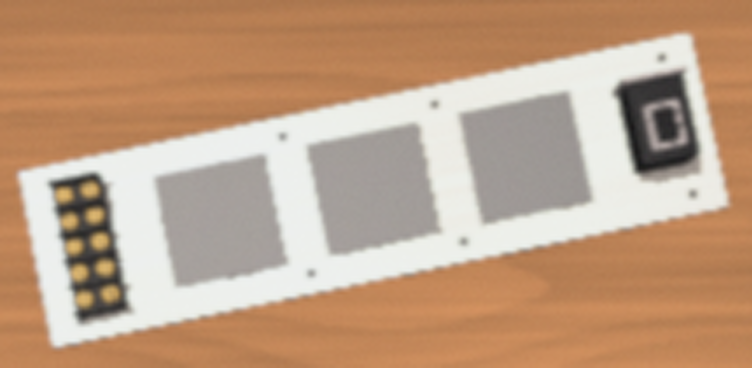

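View pics/z4.png

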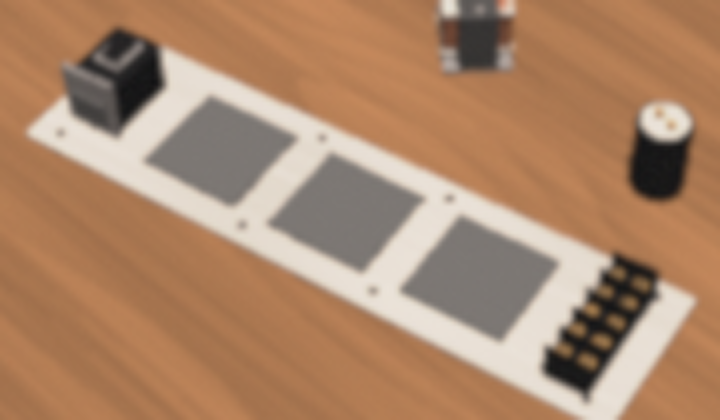

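Zooms: the fins show as stripes, the transformer's core top is dark with pale windings either side, and the capacitor disc is white. The three grey pads are clear in both views. Now masks and rays.

```bash
cat >> h.py <<'E'
def up(f,x0,y0,w,h,s=8):
    im=cv2.resize(np.ascontiguousarray(f["image"][y0:y0+h,x0:x0+w]),None,fx=s,fy=s,interpolation=cv2.INTER_CUBIC)
    hsv=cv2.cvtColor(im,cv2.COLOR_RGB2HSV)
    return im,hsv,lambda p:(np.array(p,float)+.5)/s-.5+[x0,y0]
def blobs(m,amin=500):
    cs=cv2.findContours(m.astype(np.uint8),cv2.RETR_EXTERNAL,cv2.CHAIN_APPROX_NONE)[0]
    return sorted([c for c in cs if cv2.contourArea(c)>amin],key=cv2.contourArea,reverse=True)
def cen(c):
    m=cv2.moments(c); return np.array([m["m10"],m["m01"]])/m["m00"]
def quad(P):  # world xy contour pts-> centre, size, angle(deg mod 90)
    (c,sz,a)=cv2.minAreaRect((np.array(P)[:,:2]*1000).astype(np.float32)); return np.round(c,1),np.round(sz,1),round((a+45)%90-45,1)
E
python3 - <<'E'
from h import *
t=load("top0");s=load("scene0")
for n,f,b in(("top",t,(165,130,215,105)),("scene",s,(175,190,180,105))):
    im,h,g=up(f,*b)
    m=(h[...,1]<60)&(h[...,2]>90)&(h[...,2]<190)
    m=cv2.morphologyEx(m.astype(np.uint8),cv2.MORPH_OPEN,np.ones((9,9)))
    bs=[c for c in blobs(m,8000) if cv2.contourArea(c)/cv2.minAreaRect(c)[1][0]/cv2.minAreaRect(c)[1][1]>.6]
    for c in bs:
        W=onz(f,g(c.reshape(-1,2)),.005); q=quad(W)
        M=cv2.moments((W[:,:2]*1000).astype(np.float32).reshape(-1,1,2)); print(n,"pad",q, np.round([M["m10"]/M["m00"],M["m01"]/M["m00"]],1),g(cen(c)).round(1))
# cap
for n,f,b in(("top",t,(193,236,40,40)),("scene",s,(320,208,40,40))):
    im,h,g=up(f,*b)
    m=(h[...,1]<70)&(h[...,2]>170); c=blobs(m)[0]; e=cv2.fitEllipse(c); print(n,"cap",g(e[0]),onz(f,[g(e[0])],.055)*1000, np.array(e[1])/8)
E
```

```text
top pad (array([601.3, -44.3]), array([70. , 69.9]), 10.9) [601.7 -44.2] [271.3 183.6]
top pad (array([ 619.9, -137.1]), array([70.8, 68.6]), 11.2) [ 620.1 -137.1] [314.8 174.6]
top pad (array([582.7,  49.3]), array([70.4, 69.2]), 11.2) [583.1  49.1] [227.6 192.8]
top pad (array([ 639.2, -222.4]), array([31. , 25.4]), 11.7) [ 639.3 -222.3] [354.5 165.2]
scene pad (array([585.7,  49.4]), array([71.6, 71.2]), 11.3) [585.9  49.5] [294.6 259. ]
scene pad (array([604.4, -43.6]), array([72.6, 71.7]), 11.5) [604.4 -43.7] [261.  242.6]
scene pad (array([ 622.6, -136. ]), array([72.3, 72.8]), 11.3) [ 622.6 -136.3] [229.8 227.2]
top cap [211.60520935 255.49101067] [[450.11100376  76.95050508  55.        ]] [15.10663605 15.66284466]
scene cap [340.95560455 219.64487362] [[451.15548938  75.74362571  55.        ]] [ 9.12194824 12.97439384]
```

Run:
```python
from h import *
t=load("top0");s=load("scene0")
out=[]
for name,tb,sb in(("fan",(112,271,40,40),(395,234,40,40)),("trafo",(276,243,40,40),(274,172,40,40)),("hs",(353,266,40,40),(244,140,40,40)),("cap",(193,236,40,40),(320,208,40,40))):
    row=[]
    for f,b in((t,tb),(s,sb)):
        im,h,g=up(f,*b)
        m=((h[...,1]<100)|(h[...,2]<70)).astype(np.uint8)
        c=blobs(cv2.morphologyEx(m,cv2.MORPH_CLOSE,np.ones((9,9))))[0]
        v=cv2.cvtColor(im,cv2.COLOR_RGB2BGR); cv2.drawContours(v,[c],-1,(0,255,0),1)
        r=cv2.minAreaRect(c); cv2.polylines(v,[np.int32(cv2.boxPoints(r))],True,(255,0,0),1)
        hull=cv2.convexHull(c); eps=3
        ap=cv2.approxPolyDP(hull,12,True).reshape(-1,2)
        for p in ap: cv2.circle(v,tuple(int(x) for x in p),3,(0,0,255),-1)
        print(name,"top" if f is t else "scene",np.round(g(ap),1).tolist())
        row.append(v)
    out.append(row)
cv2.imwrite("pics/m1.png",cv2.resize(np.vstack([np.hstack([r[0] for r in out[:2]]+[]),np.hstack([r[1] for r in out[:2]])]),(600,600)))
cv2.imwrite("pics/m2.png",cv2.resize(np.vstack([np.hstack([r[0] for r in out[2:]]+[]),np.hstack([r[1] for r in out[2:]])]),(600,600)))
print("tri pads",tri(t,[[271.3,183.6],[314.8,174.6],[227.6,192.8]],s,[[261,242.6],[229.8,227.2],[294.6,259]]).round(4))
print("cap",tri(t,[[211.6,255.5]],s,[[340.95,219.65]]).round(4))
```

```text
fan top [[142.8, 277.6], [145.6, 299.7], [120.3, 303.2], [117.9, 280.4]]
fan scene [[410.8, 240.8], [429.1, 249.7], [418.8, 266.7], [400.9, 257.3]]
trafo top [[290.9, 244.4], [297.8, 248.2], [313.3, 264.6], [306.7, 274.6], [298.7, 280.6], [275.6, 261.1]]
trafo scene [[296.8, 178.2], [302.8, 184.4], [302.9, 206.7], [285.8, 207.9], [283.3, 183.6], [289.1, 178.3]]
hs top [[358.3, 270.4], [388.7, 273.3], [385.7, 301.4], [356.3, 297.3]]
hs scene [[265.7, 147.3], [277.7, 156.4], [277.7, 164.4], [262.3, 174.1], [250.6, 164.6], [250.1, 154.8]]
cap top [[212.6, 246.8], [221.3, 251.2], [222.8, 256.9], [218.7, 262.7], [211.6, 264.2], [205.2, 261.3], [202.9, 254.9], [205.6, 249.3]]
cap scene [[342.6, 214.7], [346.8, 217.2], [347.9, 222.1], [343.7, 237.6], [337.1, 238.8], [332.4, 234.3], [333.6, 219.1], [336.2, 215.2]]
tri pads [[ 0.6026 -0.0447  0.0014  0.0014]
 [ 0.6208 -0.1379  0.0014  0.0012]
 [ 0.5838  0.0489  0.0013  0.0015]]
cap [[0.4506 0.0763 0.055  0.0016]]
```

View pics/m1.png

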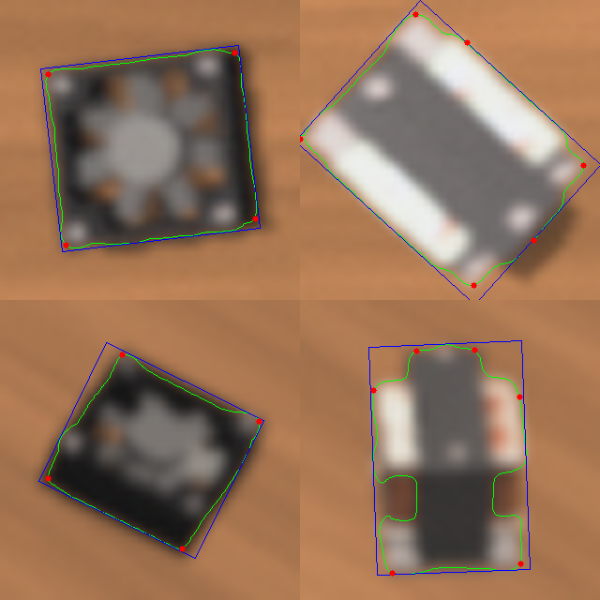

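View pics/m2.png

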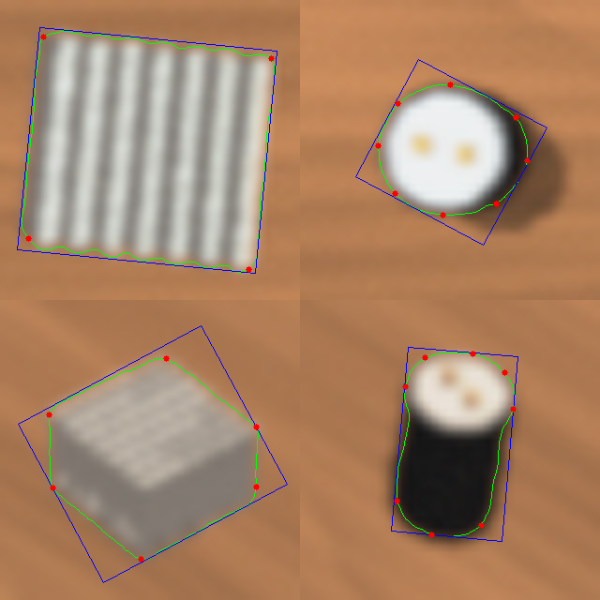

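Run:
```python
from h import *
t=load("top0");s=load("scene0")
# heatsink fins
im,h,g=up(t,353,266,40,40); 
m=(h[...,1]<60)&(h[...,2]>160); cs=blobs(m,300)
P=np.vstack([c.reshape(-1,2) for c in cs]); print("hs fins n",len(cs),quad(onz(t,g(P),.036)),[round((cv2.minAreaRect((onz(t,g(c.reshape(-1,2)),.036)[:,:2]*1000).astype(np.float32))[2]+45)%90-45,1) for c in cs])
# full silhouette top-camera
m=((h[...,1]<100)|(h[...,2]<70)).astype(np.uint8); c=blobs(m)[0]; print("hs sil",quad(onz(t,g(c.reshape(-1,2)),.036)))
# trafo windings
im,h,g=up(t,276,243,40,40)
m=(h[...,1]<40)&(h[...,2]>205); cs=blobs(m,300)[:2]
for c in cs: print("wind",quad(onz(t,g(c.reshape(-1,2)),.042)))
# core dark
m=(h[...,1]<70)&(h[...,2]<150); c=blobs(cv2.morphologyEx(m.astype(np.uint8),cv2.MORPH_OPEN,np.ones((15,15))))[0]; print("core",quad(onz(t,g(c.reshape(-1,2)),.05)))
def spots(f,b,lo,bg=41,tag=""):
    im,h,g=up(f,*b); v=cv2.GaussianBlur(im.min(2),(0,0),6).astype(float)-cv2.GaussianBlur(im.min(2),(0,0),24)
    d=cv2.dilate(v,np.ones((31,31))); ys,xs=np.where((v==d)&(v>lo)); 
    o=sorted(zip(v[ys,xs].round(),g(np.c_[xs,ys]).round(2).tolist()),reverse=True); print(tag,o[:10])
spots(t,(112,271,40,40),8,tag="fan top");spots(s,(395,234,40,40),8,tag="fan scene")
spots(t,(276,243,40,40),3,tag="tr top");spots(s,(274,172,40,40),3,tag="tr scene")
```

```text
hs fins n 7 (array([ 385.4, -249.5]), array([58.6, 57.3]), -7.1) [-7.1, -7.3, -6.5, -6.9, -6.6, -7.1, -7.6]
hs sil (array([ 385.6, -247.8]), array([64.8, 59.8]), -7.1)
wind (array([423.6, -75.1]), array([50.6, 10.7]), -43.9)
wind (array([ 450.5, -100.6]), array([51. , 10.1]), -42.7)
core (array([433.2, -92. ]), array([62.2, 31. ]), -44.0)
fan top [(np.float64(46.0), [141.56, 299.06]), (np.float64(46.0), [141.56, 298.94]), (np.float64(46.0), [141.56, 298.81]), (np.float64(46.0), [141.44, 299.19]), (np.float64(46.0), [141.44, 299.06]), (np.float64(46.0), [141.44, 298.94]), (np.float64(46.0), [141.44, 298.81]), (np.float64(46.0), [141.31, 299.19]), (np.float64(46.0), [141.31, 299.06]), (np.float64(46.0), [141.31, 298.94])]
fan scene [(np.float64(44.0), [421.81, 255.44]), (np.float64(44.0), [421.56, 255.44]), (np.float64(28.0), [415.06, 249.44]), (np.float64(28.0), [415.06, 249.31]), (np.float64(28.0), [414.94, 249.69]), (np.float64(28.0), [414.94, 249.44]), (np.float64(28.0), [414.94, 249.31]), (np.float64(28.0), [414.94, 249.19]), (np.float64(28.0), [414.81, 249.69]), (np.float64(28.0), [414.81, 249.31])]
tr top [(np.float64(63.0), [308.31, 261.31]), (np.float64(63.0), [308.19, 261.44]), (np.float64(63.0), [308.19, 261.06]), (np.float64(63.0), [308.06, 261.44]), (np.float64(63.0), [308.06, 261.19]), (np.float64(63.0), [308.06, 261.06]), (np.float64(63.0), [308.06, 260.94]), (np.float64(63.0), [307.94, 261.44]), (np.float64(63.0), [307.94, 261.19]), (np.float64(63.0), [307.94, 261.06])]
tr scene [(np.float64(73.0), [287.06, 191.69]), (np.float64(73.0), [286.94, 191.56]), (np.float64(73.0), [286.94, 191.44]), (np.float64(73.0), [286.81, 191.56]), (np.float64(73.0), [286.81, 191.44]), (np.float64(73.0), [286.81, 191.31]), (np.float64(73.0), [286.19, 185.94]), (np.float64(73.0), [286.19, 185.56]), (np.float64(57.0), [301.81, 191.81]), (np.float64(57.0), [301.69, 191.81])]
```

```bash
cat >> h.py <<'E'
def spot(f,p,r=2.0):
    # bright spot centroid near p
    g=f["image"].min(2).astype(float); x0,y0=p
    for _ in range(6):
        X,Y=np.meshgrid(np.arange(int(x0)-5,int(x0)+7),np.arange(int(y0)-5,int(y0)+7))
        d=np.hypot(X-x0,Y-y0); I=g[Y,X]; bg=np.median(I[(d<r+1.5)&(d>=r)]); w=np.clip(I-bg,0,None)*(d<r)
        x0,y0=(w*X).sum()/w.sum(),(w*Y).sum()/w.sum()
    return [x0,y0]
E
python3 - <<'E'
from h import *
t=load("top0");s=load("scene0")
T=[spot(t,p) for p in((285.8,254.2),(305.1,271.8))]
S=[spot(s,p) for p in((294.6,191.6),(293.5,178.8))]
print(np.round(T,1),np.round(S,1)); W=onz(t,T,.05)*1000; print(W.round(1),W.mean(0).round(1), np.degrees(np.arctan2(*(W[1]-W[0])[[1,0]]))); W=onz(s,S,.05)*1000; print(W.round(1),W.mean(0).round(1))
print(tri(t,T[::1],s,S).round(4)); print(tri(t,T[::-1],s,S).round(4))
# fan screws: top z1 px/7
F=[spot(t,(112+x/7-.4,271+y/7-.4)) for x,y in((57,78),(194,62),(208,200),(71,216))]
G=[spot(s,(395+x/7-.4,234+(y-280)/7-.4)) for x,y in((118,342),(234,398),(182,470),(69,411))]
print(np.round(F,1),np.round(G,1))
W=onz(t,F,.02)*1000;print(W.round(1),W.mean(0).round(1),quad(W/1000)); W=onz(s,G,.02)*1000;print(W.round(1),W.mean(0).round(1),quad(W/1000))
for k in range(4): print(tri(t,np.roll(F,k,0),s,G).round(4).tolist())
# hs
im,h,g=up(t,353,266,40,40); 
H=[[265.7,147.3],[277.7,156.4],[250.1,154.8]]
print(onz(s,H,.036).round(4))
E
```

```text
[[285.7 254.3]
 [305.  271.5]] [[294.5 191.8]
 [292.7 178.8]]
[[ 451.   -72.3   50. ]
 [ 415.9 -110.6   50. ]] [433.5 -91.5  50. ] -132.45420883749165
[[ 450.9  -74.5   50. ]
 [ 416.4 -111.8   50. ]] [433.7 -93.2  50. ]
[[ 0.4515 -0.0729  0.0514  0.0016]
 [ 0.4163 -0.1111  0.0503  0.0012]]
[[ 0.4125 -0.1111  0.0014  0.0057]
 [ 0.4535 -0.0744  0.0955  0.0078]]
[[119.5 281.7]
 [139.2 279.3]
 [141.3 299.1]
 [121.6 301.6]] [[412.  237. ]
 [427.9 249.3]
 [420.4 260.5]
 [404.  252.2]]
[[397.8 273.   20. ]
 [402.4 232.1  20. ]
 [361.5 227.4  20. ]
 [356.7 268.2  20. ]] [379.6 250.2  20. ] (array([379.6, 250.2]), array([41.3, 41.1]), 6.6)
[[349.  218.4  20. ]
 [356.6 266.9  20. ]
 [398.6 271.7  20. ]
 [403.5 230.6  20. ]] [376.9 246.9  20. ] (array([373.8, 245.1]), array([55.5, 47.3]), 6.8)
[[0.4054, 0.2457, 0.0879, 0.0148], [0.3894, 0.2512, 0.0351, 0.0521], [0.3521, 0.2502, -0.0409, 0.0153], [0.3738, 0.2469, 0.0129, 0.0563]]
[[0.3703, 0.2422, 0.0585, 0.0336], [0.3948, 0.2699, 0.0546, 0.0172], [0.3921, 0.2531, -0.0023, 0.0341], [0.3652, 0.2273, -0.0147, 0.0219]]
[[0.3628, 0.2233, 0.035, 0.0001], [0.3571, 0.2675, 0.021, 0.0009], [0.3982, 0.2723, 0.0202, 0.0015], [0.4029, 0.2313, 0.0201, 0.0019]]
[[0.3994, 0.2272, 0.0672, 0.0182], [0.3503, 0.2483, -0.0014, 0.0347], [0.3599, 0.2698, -0.0151, 0.0211], [0.4097, 0.2503, 0.0444, 0.0358]]
[[ 0.3554 -0.2731  0.036 ]
 [ 0.3621 -0.2185  0.036 ]
 [ 0.4113 -0.2806  0.036 ]]
```

Measured so far in mm, with the top and scene views agreeing to about 2 to 3 mm:

| Item | Position (x, y) | Angle |
|---|---|---|
| transformer | (433.5, -92) | 47° |
| capacitor | (450.3, 76.5) | – |
| heatsink | (385.4, -249.5) | -7.1° |
| fan | (379.6, 250.2) | 6.6° |
| inlet-side pad | (620.5, -137.2) | row at 11.25° |
| middle pad | (602, -44.2) | row at 11.25° |
| terminal-side pad | (583.3, 49.2) | row at 11.25° |

Next is a move helper.

```bash
cat > g.py <<'E'
import sys,numpy as np
from scipy.spatial.transform import Rotation as R
from cell import r
def go(x,y,z,yaw):
    s=r.state(); C=R.from_quat(s["eef_rot"]); best=None
    for k in(0,180,-180):
        a=np.radians(yaw+k); ty=np.array([np.cos(a),np.sin(a),0]); tx=np.array([0,0,-1.]); T=R.from_matrix(np.c_[tx,ty,np.cross(tx,ty)])
        rv=np.degrees((C.inv()*T).as_rotvec())
        if best is None or np.linalg.norm(rv)<np.linalg.norm(best): best=rv
    off=C.inv().apply(np.array([x,y,z])-s["eef_pos"])
    Y=C.as_matrix()[:,1]
    print("t",round(s["time"],2),"pos",s["eef_pos"].round(4),"yaw",np.degrees(np.arctan2(Y[1],Y[0])).round(1),"tilt",C.as_matrix()[:2,0].round(4),"F",s["force"].round(1),"w",round(s["width"],4),"q",s["qpos"].round(2))
    print("  offset",off.round(4).tolist(),"rotation",best.round(1).tolist(),"dist",np.linalg.norm(off).round(3))
if __name__=="__main__": go(*map(float,sys.argv[1:]))
E
python3 g.py .4335 -.092 .12 47
```

```text
t 0.1 pos [ 0.2391 -0.6041  0.2527] yaw -68.4 tilt [-0.0004  0.001 ] F [ 0.2  0.5 -0.7] w 0.0853 q [-1.24  0.48  1.6  -0.    1.07 -0.05]
  offset [0.1332, -0.4045, -0.3692] rotation [64.6, 0.0, 0.1] dist 0.564
```

Emit:
{"fn": "servo_tool", "kwargs": {"moves": [{"offset": [0.012,-0.04,-0.037],"rotation": [7,0,0],"jaw": 0.085},{"offset": [0.027,-0.081,-0.074],"rotation": [15,0,0],"jaw": 0.085},{"offset": [0.04,-0.122,-0.111],"rotation": [23,0,0],"jaw": 0.085},{"offset": [0.053,-0.162,-0.148],"rotation": [31,0,0],"jaw": 0.085},{"offset": [0.066,-0.203,-0.185],"rotation": [39,0,0],"jaw": 0.085}], "newtons": 60}}

```text
time: 0.72
eef_pos: [0.3368, -0.3459, 0.1868]
eef_rot: [0.699, -0.109, -0.699, -0.109]
force: [1.1, 0.1, -0.4]
width: 0.0851
```

```bash
python3 g.py .4335 -.092 .12 47
```

```text
t 0.72 pos [ 0.3368 -0.3459  0.1868] yaw -107.7 tilt [0.     0.0001] F [ 1.1  0.1 -0.4] w 0.0851 q [-0.86  0.34  2.04  0.    0.76  1.02]
  offset [0.0669, -0.2713, -0.015] rotation [25.3, -0.0, 0.0] dist 0.28
```

Emit:
{"fn": "servo_tool", "kwargs": {"moves": [{"offset": [0.013,-0.055,-0.003],"rotation": [5,0,0],"jaw": 0.085},{"offset": [0.027,-0.111,-0.006],"rotation": [10,0,0],"jaw": 0.085},{"offset": [0.04,-0.168,-0.009],"rotation": [16,0,0],"jaw": 0.085},{"offset": [0.054,-0.225,-0.012],"rotation": [21,0,0],"jaw": 0.085},{"offset": [0.067,-0.2713,-0.015],"rotation": [25.3,0,0],"jaw": 0.085}]}}

```text
time: 1.35
eef_pos: [0.4324, -0.0912, 0.1199]
eef_rot: [-0.658, 0.258, 0.658, 0.258]
force: [1.1, -0.5, -0.1]
width: 0.085
```

```bash
python3 g.py .4335 -.092 .029 47
python3 - <<'E'
from h import *
from cell import r
for n in("top","scene"):
    f=r.grab_frame(n); pickle.dump(f,open(n+"1.pkl","wb"))
t=load("top1");s=load("scene1")
cv2.imwrite("pics/a1.png",np.hstack([crop(t,246,213,100,100,4),crop(s,244,142,100,100,4)]))
E
```

```text
t 1.35 pos [ 0.4324 -0.0912  0.1199] yaw -132.8 tilt [-0.  0.] F [ 1.1 -0.5 -0.1] w 0.085 q [-0.28  0.41  2.18  0.    0.55  2.04]
  offset [0.0909, -0.0002, -0.0014] rotation [0.2, 0.0, 0.0] dist 0.091
```

View pics/a1.png

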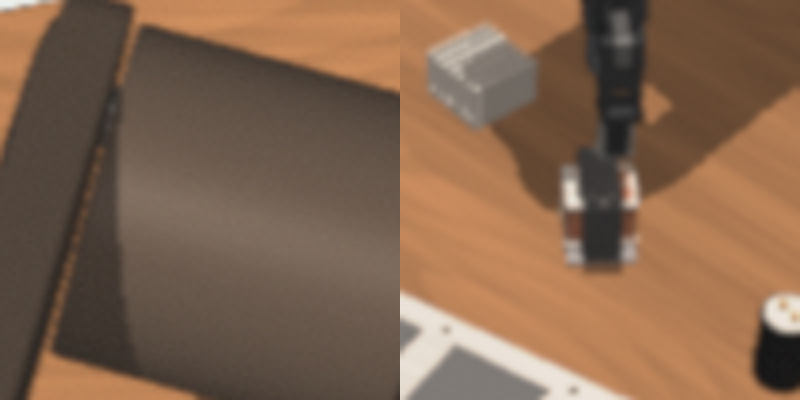

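The arm hides the transformer from the top camera. In the scene view the fingers are lined up with the core at (600,200) in the crop, so I'm descending.

Emit:
{"fn": "servo_tool", "kwargs": {"moves": [{"offset": [0.03,0,-0.001],"rotation": [0.2,0,0],"jaw": 0.085},{"offset": [0.055,0,-0.001],"rotation": [0.2,0,0],"jaw": 0.085},{"offset": [0.07,0,-0.001],"rotation": [0.2,0,0],"jaw": 0.085},{"offset": [0.082,0,-0.001],"rotation": [0.2,0,0],"jaw": 0.085},{"offset": [0.091,0,-0.001],"rotation": [0.2,0,0],"jaw": 0.085}]}}

```text
time: 2.08
eef_pos: [0.4327, -0.0941, 0.0288]
eef_rot: [-0.658, 0.259, 0.658, 0.259]
force: [-1.4, 0.4, 0.2]
width: 0.0852
```

Emit:
{"fn": "servo_tool", "kwargs": {"moves": [{"offset": [0,0,0],"rotation": [0,0,0],"jaw": 0.075},{"offset": [0,0,0],"rotation": [0,0,0],"jaw": 0.065},{"offset": [0,0,0],"rotation": [0,0,0],"jaw": 0.05},{"offset": [0,0,0],"rotation": [0,0,0],"jaw": 0.05},{"offset": [0,0,0],"rotation": [0,0,0],"jaw": 0.05}], "newtons": 60}}

```text
time: 2.7
eef_pos: [0.4332, -0.094, 0.03]
eef_rot: [0.659, -0.259, -0.658, -0.259]
force: [0.7, 1.0, 5.7]
width: 0.0615
```

```bash
python3 g.py .4335 -.092 .12 47
```

```text
t 2.7 pos [ 0.4332 -0.094   0.03  ] yaw -132.9 tilt [ 0.0013 -0.0004] F [0.7 1.  5.7] w 0.0615 q [-0.28  0.59  2.23  0.    0.32  2.04]
  offset [-0.09, -0.0017, 0.001] rotation [0.1, -0.1, 0.0] dist 0.09
```

Emit:
{"fn": "servo_tool", "kwargs": {"moves": [{"offset": [-0.01,0,0],"rotation": [0,0,0],"jaw": 0.05},{"offset": [-0.025,0,0],"rotation": [0,0,0],"jaw": 0.05},{"offset": [-0.045,0,0],"rotation": [0,0,0],"jaw": 0.05},{"offset": [-0.06,0,0],"rotation": [0,0,0],"jaw": 0.05},{"offset": [-0.065,0,0],"rotation": [0,0,0],"jaw": 0.05}]}}

```text
time: 3.32
eef_pos: [0.433, -0.0939, 0.0955]
eef_rot: [0.659, -0.259, -0.658, -0.259]
force: [0.4, 0.6, -4.5]
width: 0.0611
```

```bash
python3 g.py .620 -.1383 .080 11.25
```

```text
t 3.33 pos [ 0.433  -0.0939  0.0955] yaw -132.9 tilt [ 0.0015 -0.0004] F [ 0.4  0.6 -4.5] w 0.0611 q [-0.28  0.46  2.2  -0.    0.48  2.04]
  offset [0.0158, -0.0948, -0.1671] rotation [35.8, -0.1, 0.1] dist 0.193
```

Emit:
{"fn": "servo_tool", "kwargs": {"moves": [{"offset": [0.002,-0.015,-0.026],"rotation": [6,0,0],"jaw": 0.05},{"offset": [0.005,-0.04,-0.07],"rotation": [15,0,0],"jaw": 0.05},{"offset": [0.01,-0.066,-0.116],"rotation": [25,0,0],"jaw": 0.05},{"offset": [0.014,-0.087,-0.153],"rotation": [32,0,0],"jaw": 0.05},{"offset": [0.0158,-0.0948,-0.1671],"rotation": [35.8,-0.1,0.1],"jaw": 0.05}]}}

```text
time: 3.95
eef_pos: [0.6216, -0.1387, 0.0779]
eef_rot: [-0.545, 0.45, 0.547, 0.449]
force: [-1.3, -0.2, -4.9]
width: 0.0613
```

```bash
python3 g.py .620 -.1383 .036 11.25
```

```text
t 3.95 pos [ 0.6216 -0.1387  0.0779] yaw -168.9 tilt [-0.0017  0.0005] F [-1.3 -0.2 -4.9] w 0.0613 q [-0.27  0.67  1.76  0.    0.71  2.68]
  offset [0.0419, 0.0014, 0.0007] rotation [-0.1, 0.0, -0.1] dist 0.042
```

Emit:
{"fn": "servo_tool", "kwargs": {"moves": [{"offset": [0.01,0.0005,0.0005],"rotation": [0,0,0],"jaw": 0.05},{"offset": [0.022,0.001,0.0007],"rotation": [0,0,0],"jaw": 0.05},{"offset": [0.032,0.001,0.0007],"rotation": [0,0,0],"jaw": 0.05},{"offset": [0.038,0.001,0.0007],"rotation": [0,0,0],"jaw": 0.05},{"offset": [0.0405,0.001,0.0007],"rotation": [0,0,0],"jaw": 0.05}]}}

```text
time: 4.58
eef_pos: [0.6181, -0.1376, 0.0376]
eef_rot: [-0.546, 0.449, 0.548, 0.448]
force: [-0.3, -0.6, -5.3]
width: 0.0612
```

```bash
python3 g.py .620 -.1383 .036 11.25;python3 - <<'E'
from h import *
from cell import r
for n in("top","scene"):
    f=r.grab_frame(n); pickle.dump(f,open(n+"2.pkl","wb"))
t=load("top2");s=load("scene2")
cv2.imwrite("pics/a2.png",np.hstack([crop(t,265,125,100,100,4),crop(s,180,177,100,100,4)]))
E
```

```text
t 4.58 pos [ 0.6181 -0.1376  0.0376] yaw -168.7 tilt [-0.0029  0.0008] F [-0.3 -0.6 -5.3] w 0.0612 q [-0.27  0.72  1.78  0.    0.64  2.68]
  offset [0.0016, -0.0017, -0.0011] rotation [0.0, 0.1, -0.2] dist 0.003
```

View pics/a2.png

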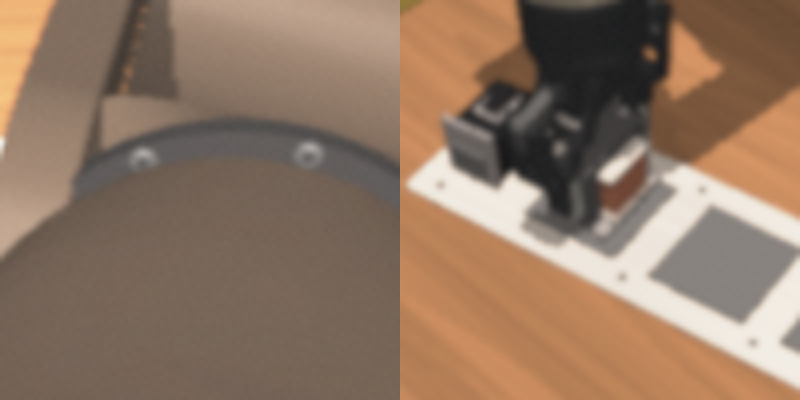

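Scene view: the transformer hovers over the inlet-side pad, roughly centred and clear of the inlet. Fine centring, then lowering.

Emit:
{"fn": "servo_tool", "kwargs": {"moves": [{"offset": [0,-0.001,-0.001],"rotation": [0,0,0],"jaw": 0.05},{"offset": [0.001,-0.0017,-0.001],"rotation": [0,0,0],"jaw": 0.05},{"offset": [0.002,-0.0017,-0.001],"rotation": [0,0,0],"jaw": 0.05},{"offset": [0.0025,-0.0017,-0.001],"rotation": [0,0,0],"jaw": 0.05},{"offset": [0.003,-0.0017,-0.001],"rotation": [0,0,0],"jaw": 0.05}]}}

```text
time: 5.3
eef_pos: [0.6203, -0.1383, 0.0351]
eef_rot: [-0.546, 0.449, 0.548, 0.448]
force: [-2.6, 1.3, 6.2]
width: 0.0611
```

```bash
python3 g.py .620 -.1383 .034 11.25
```

```text
t 5.3 pos [ 0.6203 -0.1383  0.0351] yaw -168.7 tilt [-0.0024  0.0007] F [-2.6  1.3  6.2] w 0.0611 q [-0.27  0.73  1.78  0.    0.64  2.68]
  offset [0.0011, 0.0003, 0.0] rotation [0.0, 0.1, -0.1] dist 0.001
```

Contact has been made: the force went from -5 to +6 N. Releasing and raising.

Emit:
{"fn": "servo_tool", "kwargs": {"moves": [{"offset": [0,0,0],"rotation": [0,0,0],"jaw": 0.065},{"offset": [0,0,0],"rotation": [0,0,0],"jaw": 0.075},{"offset": [0,0,0],"rotation": [0,0,0],"jaw": 0.083},{"offset": [0,0,0],"rotation": [0,0,0],"jaw": 0.085},{"offset": [-0.008,0,0],"rotation": [0,0,0],"jaw": 0.085}]}}

```text
time: 5.92
eef_pos: [0.6199, -0.1382, 0.0428]
eef_rot: [-0.546, 0.449, 0.548, 0.448]
force: [1.1, -0.0, -0.4]
width: 0.0853
```

Emit:
{"fn": "servo_tool", "kwargs": {"moves": [{"offset": [-0.02,0,0],"rotation": [0,0,0],"jaw": 0.085},{"offset": [-0.05,0,0],"rotation": [0,0,0],"jaw": 0.085},{"offset": [-0.08,0,0],"rotation": [0,0,0],"jaw": 0.085},{"offset": [-0.09,0,0],"rotation": [0,0,0],"jaw": 0.085},{"offset": [-0.095,0,0],"rotation": [0,0,0],"jaw": 0.085}]}}

```text
time: 6.55
eef_pos: [0.6207, -0.1385, 0.1391]
eef_rot: [-0.546, 0.449, 0.547, 0.448]
force: [-0.0, -0.1, -0.2]
width: 0.0848
```

```bash
python3 g.py .450 .0763 .12 80; python3 g.py .450 .0763 .12 101.25;python3 g.py .450 .0763 .12 11.25
```

```text
t 6.55 pos [ 0.6207 -0.1385  0.1391] yaw -168.7 tilt [-0.0013  0.0004] F [-0.  -0.1 -0.2] w 0.0848 q [-0.27  0.59  1.73  0.    0.83  2.68]
  offset [0.0194, 0.1254, 0.244] rotation [-68.7, 0.1, -0.0] dist 0.275
t 6.55 pos [ 0.6207 -0.1385  0.1391] yaw -168.7 tilt [-0.0013  0.0004] F [-0.  -0.1 -0.2] w 0.0848 q [-0.27  0.59  1.73  0.    0.83  2.68]
  offset [0.0194, 0.1254, 0.244] rotation [-90.0, 0.1, -0.0] dist 0.275
t 6.55 pos [ 0.6207 -0.1385  0.1391] yaw -168.7 tilt [-0.0013  0.0004] F [-0.  -0.1 -0.2] w 0.0848 q [-0.27  0.59  1.73  0.    0.83  2.68]
  offset [0.0194, 0.1254, 0.244] rotation [0.0, 0.0, -0.1] dist 0.275
```

Emit:
{"fn": "servo_tool", "kwargs": {"moves": [{"offset": [0.003,0.025,0.048],"rotation": [-10,0,0],"jaw": 0.085},{"offset": [0.007,0.05,0.097],"rotation": [-20,0,0],"jaw": 0.085},{"offset": [0.011,0.075,0.146],"rotation": [-30,0,0],"jaw": 0.085},{"offset": [0.015,0.1,0.195],"rotation": [-40,0,0],"jaw": 0.085},{"offset": [0.0194,0.1254,0.244],"rotation": [-50,0,0],"jaw": 0.085}]}}

```text
time: 7.18
eef_pos: [0.4482, 0.0774, 0.1187]
eef_rot: [-0.684, 0.174, 0.687, 0.173]
force: [1.0, 0.6, 0.5]
width: 0.0851
```

```bash
python3 g.py .450 .0763 .12 80
cat > look.py <<'E'
import sys
from h import *
from cell import r
k=sys.argv[1]
for n in("top","scene"):
    f=r.grab_frame(n); pickle.dump(f,open(n+k+".pkl","wb"))
t=load("top"+k);s=load("scene"+k)
cv2.imwrite(f"pics/v{k}.png",np.vstack([crop(t,165,110,215,75+75,2.6)[:300,:560],crop(s,150,150,215,115,2.6)[:299,:559].copy() if 0 else cv2.resize(crop(s,150,150,215,115,2.6),(560,300))]))
E
python3 look.py 3
```

```text
t 7.17 pos [0.4482 0.0774 0.1187] yaw -118.4 tilt [-0.0032  0.0006] F [1.  0.6 0.5] w 0.0851 q [0.1  0.42 2.16 0.   0.57 2.17]
  offset [-0.0013, 0.0001, -0.0021] rotation [-18.4, 0.2, -0.0] dist 0.003Traceback (most recent call last):
  File "look.py", line 8, in <module>
    cv2.imwrite(f"pics/v{k}.png",np.vstack([crop(t,165,110,215,75+75,2.6)[:300,:560],crop(s,150,150,215,115,2.6)[:299,:559].copy() if 0 else cv2.resize(crop(s,150,150,215,115,2.6),(560,300))]))
                                 ~~~~~~~~~^^^^^^^^^^^^^^^^^^^^^^^^^^^^^^^^^^^^^^^^^^^^^^^^^^^^^^^^^^^^^^^^^^^^^^^^^^^^^^^^^^^^^^^^^^^^^^^^^^^^^^^^^^^^^^^^^^^^^^^^^^^^^^^^^^^^^^^^^^^^^^^^^^^^^^
    return _nx.concatenate(arrs, 0, dtype=dtype, casting=casting)
           ~~~~~~~~~~~~~~~^^^^^^^^^^^^^^^^^^^^^^^^^^^^^^^^^^^^^^^
ValueError: all the input array dimensions except for the concatenation axis must match exactly, but along dimension 1, the array at index 0 has size 559 and the array at index 1 has size 560
```

```bash
cat > look.py <<'E'
import sys
from h import *
k=sys.argv[1]
if len(sys.argv)<3:
  from cell import r
  for n in("top","scene"):
    f=r.grab_frame(n); pickle.dump(f,open(n+k+".pkl","wb"))
t=load("top"+k);s=load("scene"+k)
cv2.imwrite(f"pics/v{k}.png",np.vstack([cv2.resize(crop(t,165,120,224,120,2),(560,300),interpolation=3),cv2.resize(crop(s,150,170,224,120,2),(560,300),interpolation=3)]))
E
python3 look.py 3 x
```

```text
(no output)
```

View pics/v3.png

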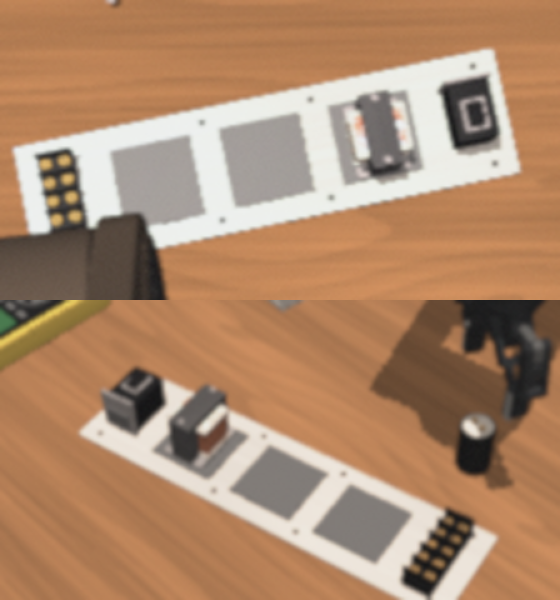

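The transformer stands upright on the inlet-side pad, with its core top near (378,130) in the upper view. I'll measure it from its screws.

Run:
```python
from h import *
t=load("top3");s=load("scene3")
T0=proj(t,[[.620+.0255,-.1371+.005,.055],[.620-.0255,-.1371-.005,.055]]);print(T0)
cv2.imwrite("pics/tr.png",np.hstack([crop(t,295,150,45,45,8),crop(s,210,190,45,45,8)]))
T=[spot(t,p) for p in T0]; print(np.round(T,1)); W=onz(t,T,.055)*1000; d=W[0]-W[1]; print(W.round(1),W.mean(0).round(1),np.degrees(np.arctan2(d[1],d[0])),np.linalg.norm(d))
S0=proj(s,[[.6225+.0255,-.1363+.005,.055],[.6225-.0255,-.1363-.005,.055]])
S=[spot(s,p) for p in S0]; W=onz(s,S,.055)*1000; d=W[0]-W[1]; print(S0,np.round(S,1),W.round(1),W.mean(0).round(1),np.degrees(np.arctan2(d[1],d[0])),np.linalg.norm(d))
print(tri(t,T,s,S).round(4))
```

```text
[[313.9443435  158.30464348]
 [319.28740747 183.06532224]]
[[313.3 155.7]
 [319.7 183.2]]
[[ 651.  -130.9   55. ]
 [ 594.2 -143.    55. ]] [ 622.6 -136.9   55. ] 11.957319114119251 58.071401752586084
[[221.86967378 219.38518994]
 [234.71292027 206.60314195]] [[221.9 218. ]
 [234.6 205.3]] [[ 644.9 -134.7   55. ]
 [ 594.  -144.9   55. ]] [ 619.5 -139.8   55. ] 11.364120883303032 51.92400717627231
[[ 0.6492 -0.1299  0.0617  0.0013]
 [ 0.5944 -0.1433  0.0562  0.0013]]
```

View pics/tr.png

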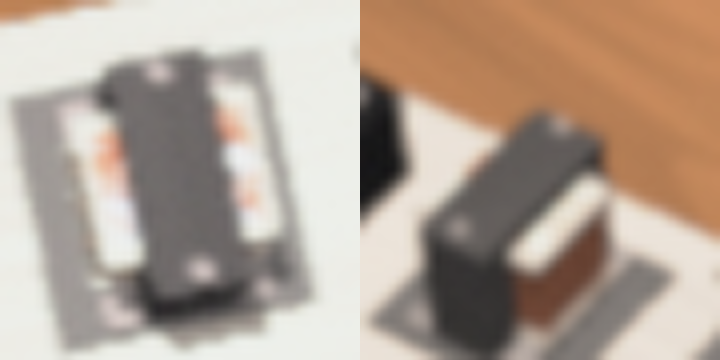

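```bash
python3 - <<'E'
from h import *
t=load("top3")
T=[spot(t,p,1.3) for p in((314.6,158.5),(320,183.1))]; print(np.round(T,2)); W=onz(t,T,.055)*1000; d=W[0]-W[1]; print(W.round(1),W.mean(0).round(1),np.degrees(np.arctan2(d[1],d[0])),np.linalg.norm(d))
E
python3 g.py .450 .0763 .034 80
```

```text
[[314.46 158.48]
 [319.95 183.1 ]]
[[ 645.1 -133.1   55. ]
 [ 594.4 -143.4   55. ]] [ 619.8 -138.3   55. ] 11.477662188628742 51.75923990238309
t 7.28 pos [0.4449 0.0789 0.1182] yaw -118.2 tilt [-0.0075  0.0004] F [-0.1 -0.1  0.5] w 0.0851 q [0.11 0.42 2.16 0.   0.57 2.17]
  offset [0.0842, -0.0004, -0.0063] rotation [-18.2, 0.4, -0.1] dist 0.084
```

Emit:
{"fn": "servo_tool", "kwargs": {"moves": [{"offset": [0,0,0],"rotation": [-9,0,0],"jaw": 0.085},{"offset": [0,0,0],"rotation": [-18.2,0,0],"jaw": 0.085},{"offset": [0,0,0],"rotation": [-18.2,0,0],"jaw": 0.085},{"offset": [0,0,0],"rotation": [-18.2,0,0],"jaw": 0.085},{"offset": [0,0,0],"rotation": [-18.2,0,0],"jaw": 0.085}]}}

```text
time: 7.9
eef_pos: [0.4498, 0.0762, 0.1191]
eef_rot: [-0.703, 0.066, 0.705, 0.066]
force: [-0.8, 0.1, 0.3]
width: 0.0844
```

```bash
python3 g.py .450 .0763 .034 80
```

```text
t 7.9 pos [0.4498 0.0762 0.1191] yaw -100.7 tilt [-0.0025  0.0006] F [-0.8  0.1  0.3] w 0.0844 q [0.1  0.42 2.15 0.   0.57 1.86]
  offset [0.085, -0.0001, -0.0004] rotation [-0.7, 0.1, 0.0] dist 0.085
```

Emit:
{"fn": "servo_tool", "kwargs": {"moves": [{"offset": [0.025,0,0],"rotation": [0,0.1,0],"jaw": 0.085},{"offset": [0.05,0,0],"rotation": [0,0.1,0],"jaw": 0.085},{"offset": [0.07,0,0],"rotation": [0,0.1,0],"jaw": 0.085},{"offset": [0.082,0,0],"rotation": [0,0.1,0],"jaw": 0.085},{"offset": [0.085,0,0],"rotation": [0,0.1,0],"jaw": 0.085}]}}

```text
time: 8.52
eef_pos: [0.4494, 0.0763, 0.0337]
eef_rot: [-0.704, 0.065, 0.705, 0.065]
force: [0.5, 0.7, 0.4]
width: 0.0852
```

Emit:
{"fn": "servo_tool", "kwargs": {"moves": [{"offset": [0,0,0],"rotation": [0,0,0],"jaw": 0.07},{"offset": [0,0,0],"rotation": [0,0,0],"jaw": 0.055},{"offset": [0,0,0],"rotation": [0,0,0],"jaw": 0.04},{"offset": [0,0,0],"rotation": [0,0,0],"jaw": 0.025},{"offset": [0,0,0],"rotation": [0,0,0],"jaw": 0.025}], "newtons": 50}}

```text
time: 9.15
eef_pos: [0.4499, 0.0764, 0.0347]
eef_rot: [0.704, -0.065, -0.704, -0.065]
force: [-2.0, -0.7, 10.4]
width: 0.0339
```

```bash
python3 g.py .450 .0763 .1 80
```

```text
t 9.15 pos [0.4499 0.0764 0.0347] yaw -100.5 tilt [0.0002 0.0004] F [-2.  -0.7 10.4] w 0.0339 q [0.1  0.59 2.2  0.   0.35 1.85]
  offset [-0.0653, 0.0001, -0.0002] rotation [-0.5, -0.0, 0.0] dist 0.065
```

Emit:
{"fn": "servo_tool", "kwargs": {"moves": [{"offset": [-0.01,0,0],"rotation": [0,0,0],"jaw": 0.025},{"offset": [-0.025,0,0],"rotation": [0,0,0],"jaw": 0.025},{"offset": [-0.04,0,0],"rotation": [0,0,0],"jaw": 0.025},{"offset": [-0.05,0,0],"rotation": [0,0,0],"jaw": 0.025},{"offset": [-0.05,0,0],"rotation": [0,0,0],"jaw": 0.025}]}}

```text
time: 9.78
eef_pos: [0.4502, 0.0765, 0.0851]
eef_rot: [0.705, -0.065, -0.704, -0.065]
force: [1.4, 0.5, -1.0]
width: 0.034
```

```bash
python3 g.py .583 .0488 .07 79.5
```

```text
t 9.78 pos [0.4502 0.0765 0.0851] yaw -100.5 tilt [0.0012 0.0005] F [ 1.4  0.5 -1. ] w 0.034 q [0.1  0.49 2.18 0.   0.48 1.85]
  offset [0.0153, 0.003, -0.1356] rotation [-0.0, -0.1, 0.0] dist 0.137
```

Emit:
{"fn": "servo_tool", "kwargs": {"moves": [{"offset": [0.001,0.001,-0.03],"rotation": [0,0,0],"jaw": 0.025},{"offset": [0.005,0.002,-0.075],"rotation": [0,0,0],"jaw": 0.025},{"offset": [0.01,0.003,-0.112],"rotation": [0,0,0],"jaw": 0.025},{"offset": [0.015,0.003,-0.13],"rotation": [0,0,0],"jaw": 0.025},{"offset": [0.0153,0.003,-0.1356],"rotation": [0,0,0],"jaw": 0.025}]}}

```text
time: 10.4
eef_pos: [0.5826, 0.0484, 0.0679]
eef_rot: [-0.704, 0.065, 0.705, 0.065]
force: [-1.0, -0.1, -0.3]
width: 0.0341
```

Emit:
{"fn": "servo_tool", "kwargs": {"moves": [{"offset": [0.01,0,0],"rotation": [0,0,0],"jaw": 0.025},{"offset": [0.02,0,0],"rotation": [0,0,0],"jaw": 0.025},{"offset": [0.026,0,0],"rotation": [0,0,0],"jaw": 0.025},{"offset": [0.028,0,0],"rotation": [0,0,0],"jaw": 0.025},{"offset": [0.028,0,0],"rotation": [0,0,0],"jaw": 0.025}]}}

```text
time: 11.02
eef_pos: [0.5822, 0.0488, 0.0407]
eef_rot: [-0.704, 0.065, 0.704, 0.065]
force: [-1.4, -0.7, -1.0]
width: 0.0338
```

```bash
python3 g.py .583 .0488 .0387 79.5
```

```text
t 11.03 pos [0.5822 0.0488 0.0407] yaw -100.5 tilt [-0.0008  0.0003] F [-1.4 -0.7 -1. ] w 0.0338 q [0.03 0.68 1.9  0.   0.57 1.79]
  offset [0.002, -0.0002, -0.0008] rotation [-0.0, 0.0, 0.0] dist 0.002
```

Emit:
{"fn": "servo_tool", "kwargs": {"moves": [{"offset": [0,0,-0.0008],"rotation": [0,0,0],"jaw": 0.025},{"offset": [0.001,0,-0.0008],"rotation": [0,0,0],"jaw": 0.025},{"offset": [0.0015,0,-0.0008],"rotation": [0,0,0],"jaw": 0.025},{"offset": [0.002,0,-0.0008],"rotation": [0,0,0],"jaw": 0.025},{"offset": [0.002,0,-0.0008],"rotation": [0,0,0],"jaw": 0.025}]}}

```text
time: 11.65
eef_pos: [0.5834, 0.0486, 0.0397]
eef_rot: [0.704, -0.065, -0.704, -0.065]
force: [-4.2, -0.6, 16.4]
width: 0.0338
```

```bash
python3 g.py .583 .0488 .0387 79.5
```

```text
t 11.65 pos [0.5834 0.0486 0.0397] yaw -100.5 tilt [0.0002 0.0004] F [-4.2 -0.6 16.4] w 0.0338 q [0.03 0.68 1.9  0.   0.56 1.78]
  offset [0.001, -0.0002, 0.0004] rotation [-0.0, -0.0, 0.0] dist 0.001
```

Emit:
{"fn": "servo_tool", "kwargs": {"moves": [{"offset": [-0.001,0,0],"rotation": [0,0,0],"jaw": 0.034},{"offset": [-0.001,0,0],"rotation": [0,0,0],"jaw": 0.05},{"offset": [-0.001,0,0],"rotation": [0,0,0],"jaw": 0.06},{"offset": [-0.001,0,0],"rotation": [0,0,0],"jaw": 0.065},{"offset": [-0.005,0,0],"rotation": [0,0,0],"jaw": 0.065}]}}

```text
time: 12.28
eef_pos: [0.5829, 0.0486, 0.0436]
eef_rot: [-0.704, 0.065, 0.705, 0.065]
force: [-0.5, 0.1, 0.9]
width: 0.0651
```

Emit:
{"fn": "servo_tool", "kwargs": {"moves": [{"offset": [-0.02,0,0],"rotation": [0,0,0],"jaw": 0.065},{"offset": [-0.05,0,0],"rotation": [0,0,0],"jaw": 0.065},{"offset": [-0.09,0,0],"rotation": [0,0,0],"jaw": 0.065},{"offset": [-0.11,0,0],"rotation": [0,0,0],"jaw": 0.085},{"offset": [-0.11,0,0],"rotation": [0,0,0],"jaw": 0.085}]}}

```text
time: 12.9
eef_pos: [0.5842, 0.0486, 0.1555]
eef_rot: [0.705, -0.065, -0.703, -0.065]
force: [0.3, 0.1, 0.2]
width: 0.0848
```

Run:
```python
import g
g.go(.3854,-.2495,.13,0)
import numpy as np
```

```text
t 12.9 pos [0.5842 0.0486 0.1555] yaw -100.5 tilt [0.0025 0.0004] F [0.3 0.1 0.2] w 0.0848 q [0.03 0.51 1.84 0.   0.79 1.78]
  offset [0.0249, 0.3293, 0.1411] rotation [79.5, -0.1, 0.1] dist 0.359
```

Emit:
{"fn": "servo_tool", "kwargs": {"moves": [{"offset": [0.003,0.04,0.017],"rotation": [-10,0,0],"jaw": 0.085},{"offset": [0.006,0.085,0.036],"rotation": [-20,0,0],"jaw": 0.085},{"offset": [0.009,0.13,0.056],"rotation": [-30,0,0],"jaw": 0.085},{"offset": [0.012,0.175,0.075],"rotation": [-40,0,0],"jaw": 0.085},{"offset": [0.015,0.22,0.094],"rotation": [-50,0,0],"jaw": 0.085}]}}

```text
time: 13.52
eef_pos: [0.4506, -0.1497, 0.1381]
eef_rot: [-0.665, -0.239, 0.666, -0.238]
force: [0.5, -1.0, 0.4]
width: 0.085
```

```bash
python3 -c "
import g
g.go(.3854,-.2495,.12,-7.1)"; python3 look.py 4
```

```text
t 13.53 pos [ 0.4506 -0.1497  0.1381] yaw -50.6 tilt [-0.0016  0.0007] F [ 0.5 -1.   0.4] w 0.085 q [-0.38  0.41  2.1   0.    0.64  0.5 ]
  offset [0.0182, 0.0359, 0.1136] rotation [-43.5, 0.0, 0.1] dist 0.121
```

View pics/v4.png

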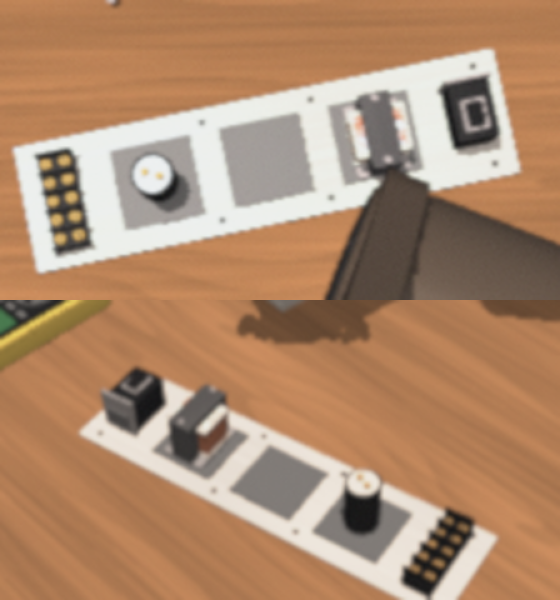

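The capacitor stands on the terminal-side pad, with its disc at about (155,175) in the upper view. I'll measure it and carry on to the heatsink.

Run:
```python
from h import *
t=load("top4");s=load("scene4");P=[]
for n,f,c0 in(("top",t,proj(t,[[.583,.049,.06]])[0]),("scene",s,proj(s,[[.583,.049,.06]])[0])):
    b=(int(c0[0])-14,int(c0[1])-14,28,28); im,h,g=up(f,*b)
    # disc ~ white, warm pads are grey
    m=(h[...,2]>195)&(h[...,1]<70); cs=blobs(cv2.morphologyEx(m.astype(np.uint8),cv2.MORPH_CLOSE,np.ones((25,25)))); 
    c=min(cs,key=lambda c:np.linalg.norm(cen(c)-112)); e=cv2.fitEllipse(c); print(n,g(e[0]).round(1),np.round(np.array(e[1])/8,1),onz(f,[g(e[0])],.06)[0].round(4)); P.append(g(e[0]))
print(tri(t,[P[0]],s,[P[1]]).round(4))
```

```text
top [225.3 189.2] [14.3 14.7] [0.5835 0.0483 0.06  ]
scene [292.  244.8] [20.1 30.9] [0.5941 0.0471 0.06  ]
[[0.587  0.0461 0.0529 0.0078]]
```

Emit:
{"fn": "servo_tool", "kwargs": {"moves": [{"offset": [0.005,0.01,0.03],"rotation": [-10,0,0],"jaw": 0.085},{"offset": [0.01,0.02,0.065],"rotation": [-20,0,0],"jaw": 0.085},{"offset": [0.015,0.03,0.095],"rotation": [-30,0,0],"jaw": 0.085},{"offset": [0.0182,0.0359,0.1136],"rotation": [-40,0,0],"jaw": 0.085},{"offset": [0.0182,0.0359,0.1136],"rotation": [-43.5,0,0],"jaw": 0.085}]}}

```text
time: 14.25
eef_pos: [0.3855, -0.2487, 0.1199]
eef_rot: [-0.531, -0.467, 0.532, -0.466]
force: [0.9, 0.6, -0.3]
width: 0.0853
```

```bash
python3 -c "
import g
g.go(.3854,-.2495,.026,-7.1)"
python3 - <<'E'
from h import *
from cell import r
f=r.grab_frame("scene"); pickle.dump(f,open("scene5.pkl","wb")); cv2.imwrite("pics/a5.png",crop(f,220,115,90,90,6))
E
```

```text
t 14.25 pos [ 0.3855 -0.2487  0.1199] yaw -7.4 tilt [-0.0017  0.0011] F [ 0.9  0.6 -0.3] w 0.0853 q [-0.64  0.42  2.15 -0.    0.57 -0.51]
  offset [0.0939, 0.0002, 0.0009] rotation [-0.3, -0.1, 0.1] dist 0.094
```

View pics/a5.png

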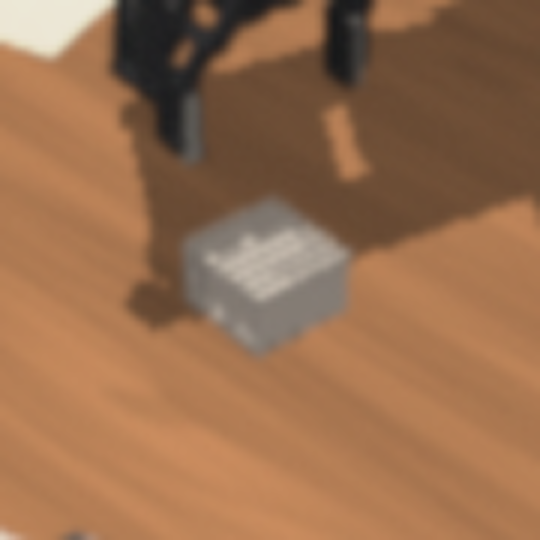

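The capacitor is within about 1 mm of its pad centre by the top view. The scene fit merged with the background, so I'm discarding it. The fingers straddle the heatsink, so I'm descending.

Emit:
{"fn": "servo_tool", "kwargs": {"moves": [{"offset": [0.025,0,0.0005],"rotation": [0,0,0],"jaw": 0.085},{"offset": [0.05,0,0.0008],"rotation": [0,0,0],"jaw": 0.085},{"offset": [0.073,0,0.0008],"rotation": [0,0,0],"jaw": 0.085},{"offset": [0.088,0,0.0008],"rotation": [0,0,0],"jaw": 0.085},{"offset": [0.0915,0,0.0008],"rotation": [0,0,0],"jaw": 0.085}]}}

```text
time: 14.92
eef_pos: [0.3859, -0.2485, 0.0283]
eef_rot: [-0.532, -0.467, 0.532, -0.465]
force: [-0.2, 0.9, -0.0]
width: 0.085
```

Emit:
{"fn": "servo_tool", "kwargs": {"moves": [{"offset": [0,0,0],"rotation": [0,0,0],"jaw": 0.075},{"offset": [0,0,0],"rotation": [0,0,0],"jaw": 0.065},{"offset": [0,0,0],"rotation": [0,0,0],"jaw": 0.05},{"offset": [0,0,0],"rotation": [0,0,0],"jaw": 0.045},{"offset": [0,0,0],"rotation": [0,0,0],"jaw": 0.045}], "newtons": 60}}

```text
time: 15.55
eef_pos: [0.3865, -0.2492, 0.0301]
eef_rot: [0.532, 0.466, -0.532, 0.467]
force: [-0.1, 1.8, 13.0]
width: 0.055
```

```bash
python3 -c "
import g
g.go(.3854,-.2495,.026,-7.1)"
```

```text
t 15.55 pos [ 0.3865 -0.2492  0.0301] yaw -7.5 tilt [ 0.0005 -0.0004] F [-0.1  1.8 13. ] w 0.055 q [-0.64  0.6   2.19 -0.    0.35 -0.51]
  offset [0.0041, -0.0011, 0.0004] rotation [-0.4, 0.0, -0.0] dist 0.004
```

Emit:
{"fn": "servo_tool", "kwargs": {"moves": [{"offset": [-0.012,0,0],"rotation": [0,0,0],"jaw": 0.045},{"offset": [-0.03,0,0],"rotation": [0,0,0],"jaw": 0.045},{"offset": [-0.055,0,0],"rotation": [0,0,0],"jaw": 0.045},{"offset": [-0.075,0,0],"rotation": [0,0,0],"jaw": 0.045},{"offset": [-0.08,0,0],"rotation": [0,0,0],"jaw": 0.045}]}}

```text
time: 16.18
eef_pos: [0.3867, -0.2494, 0.1108]
eef_rot: [0.532, 0.466, -0.531, 0.467]
force: [0.0, 0.5, -2.1]
width: 0.0545
```

```bash
python3 -c "
import g
g.go(.6015,-.0438,.108,11.25)"
```

```text
t 16.18 pos [ 0.3867 -0.2494  0.1108] yaw -7.5 tilt [ 0.0014 -0.0012] F [ 0.   0.5 -2.1] w 0.0545 q [-0.64  0.44  2.15 -0.    0.55 -0.51]
  offset [0.0029, 0.1861, -0.2318] rotation [-18.7, 0.1, -0.1] dist 0.297
```

Emit:
{"fn": "servo_tool", "kwargs": {"moves": [{"offset": [0.0,0.015,-0.019],"rotation": [-2,0,0],"jaw": 0.045},{"offset": [0.0,0.048,-0.06],"rotation": [-5,0,0],"jaw": 0.045},{"offset": [0.0,0.083,-0.104],"rotation": [-9,0,0],"jaw": 0.045},{"offset": [0.0,0.118,-0.148],"rotation": [-13,0,0],"jaw": 0.045},{"offset": [0.0,0.15,-0.188],"rotation": [-16,0,0],"jaw": 0.045}]}}

```text
time: 16.8
eef_pos: [0.5604, -0.0804, 0.1088]
eef_rot: [0.461, 0.537, -0.461, 0.536]
force: [0.2, -1.0, -1.9]
width: 0.0547
```

```bash
python3 -c "
import g
g.go(.6015,-.0438,.108,11.25)"
```

```text
t 16.8 pos [ 0.5604 -0.0804  0.1088] yaw 8.7 tilt [-0.0011  0.0004] F [ 0.2 -1.  -1.9] w 0.0547 q [-0.2   0.55  1.91  0.    0.68 -0.35]
  offset [0.0008, 0.0462, -0.03] rotation [-2.6, -0.0, 0.1] dist 0.055
```

Emit:
{"fn": "servo_tool", "kwargs": {"moves": [{"offset": [0.001,0.02,-0.013],"rotation": [-1,0,0],"jaw": 0.045},{"offset": [0.001,0.038,-0.025],"rotation": [-2,0,0],"jaw": 0.045},{"offset": [0.01,0.0462,-0.03],"rotation": [-2.6,0,0],"jaw": 0.045},{"offset": [0.025,0.0462,-0.03],"rotation": [-2.6,0,0],"jaw": 0.045},{"offset": [0.04,0.0462,-0.03],"rotation": [-2.6,0,0],"jaw": 0.045}]}}

```text
time: 17.42
eef_pos: [0.5995, -0.0463, 0.0677]
eef_rot: [0.449, 0.546, -0.45, 0.545]
force: [-0.3, -0.6, -3.0]
width: 0.055
```

Emit:
{"fn": "servo_tool", "kwargs": {"moves": [{"offset": [0.01,0,0],"rotation": [0,0,0],"jaw": 0.045},{"offset": [0.02,0,0],"rotation": [0,0,0],"jaw": 0.045},{"offset": [0.027,0,0],"rotation": [0,0,0],"jaw": 0.045},{"offset": [0.029,0,0],"rotation": [0,0,0],"jaw": 0.045},{"offset": [0.029,0,0],"rotation": [0,0,0],"jaw": 0.045}]}}

```text
time: 18.05
eef_pos: [0.6007, -0.0456, 0.0402]
eef_rot: [0.449, 0.546, -0.449, 0.546]
force: [-0.3, -0.3, -1.2]
width: 0.0551
```

```bash
python3 -c "
import g
g.go(.6015,-.0438,.0335,11.25)"; python3 look.py 6
```

```text
t 18.05 pos [ 0.6007 -0.0456  0.0402] yaw 11.1 tilt [-0.0005  0.0004] F [-0.3 -0.3 -1.2] w 0.0551 q [-0.13  0.69  1.86  0.    0.59 -0.32]
  offset [0.0067, 0.0011, -0.0016] rotation [-0.1, -0.0, 0.0] dist 0.007
```

View pics/v6.png

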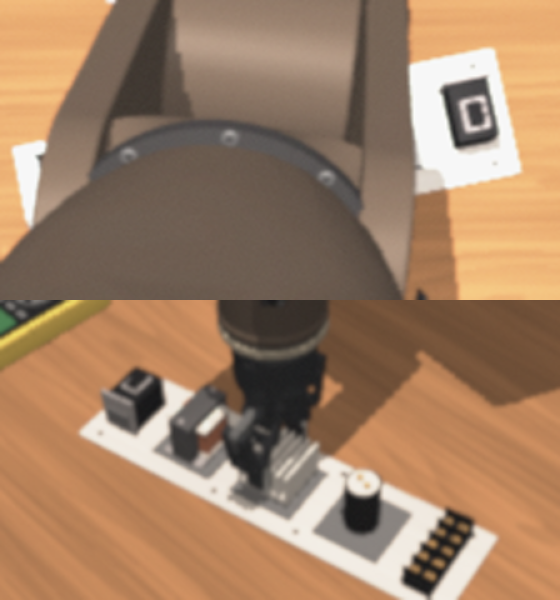

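The heatsink is just above the middle pad and clear of both neighbours. Trimming and lowering.

Emit:
{"fn": "servo_tool", "kwargs": {"moves": [{"offset": [0.001,0.0011,-0.0016],"rotation": [0,0,0],"jaw": 0.045},{"offset": [0.002,0.0011,-0.0016],"rotation": [0,0,0],"jaw": 0.045},{"offset": [0.003,0.0011,-0.0016],"rotation": [0,0,0],"jaw": 0.045},{"offset": [0.0045,0.0011,-0.0016],"rotation": [0,0,0],"jaw": 0.045},{"offset": [0.0055,0.0011,-0.0016],"rotation": [0,0,0],"jaw": 0.045}]}}

```text
time: 18.77
eef_pos: [0.6014, -0.0438, 0.0351]
eef_rot: [0.449, 0.546, -0.449, 0.546]
force: [-6.7, 0.7, 25.1]
width: 0.0546
```

```bash
python3 -c "
import g
g.go(.6015,-.0438,.0335,11.25)"
```

```text
t 18.77 pos [ 0.6014 -0.0438  0.0351] yaw 11.1 tilt [-0.0006  0.0004] F [-6.7  0.7 25.1] w 0.0546 q [-0.12  0.7   1.86  0.    0.58 -0.32]
  offset [0.0016, 0.0001, 0.0] rotation [-0.1, -0.0, 0.0] dist 0.002
```

Emit:
{"fn": "servo_tool", "kwargs": {"moves": [{"offset": [-0.001,0,0],"rotation": [0,0,0],"jaw": 0.055},{"offset": [-0.001,0,0],"rotation": [0,0,0],"jaw": 0.065},{"offset": [-0.001,0,0],"rotation": [0,0,0],"jaw": 0.075},{"offset": [-0.001,0,0],"rotation": [0,0,0],"jaw": 0.085},{"offset": [-0.004,0,0],"rotation": [0,0,0],"jaw": 0.085}]}}

```text
time: 19.4
eef_pos: [0.6012, -0.0438, 0.0385]
eef_rot: [0.449, 0.546, -0.449, 0.546]
force: [-0.8, 0.1, 0.2]
width: 0.085
```

Emit:
{"fn": "servo_tool", "kwargs": {"moves": [{"offset": [-0.015,0,0],"rotation": [0,0,0],"jaw": 0.085},{"offset": [-0.04,0,0],"rotation": [0,0,0],"jaw": 0.085},{"offset": [-0.08,0,0],"rotation": [0,0,0],"jaw": 0.085},{"offset": [-0.12,0,0],"rotation": [0,0,0],"jaw": 0.085},{"offset": [-0.12,0,0],"rotation": [0,0,0],"jaw": 0.085}]}}

```text
time: 20.02
eef_pos: [0.6034, -0.0441, 0.1628]
eef_rot: [0.45, 0.544, -0.448, 0.548]
force: [0.1, -0.5, -0.8]
width: 0.0853
```

```bash
python3 -c "
import g
g.go(.3796,.2502,.12,6.6)"
```

```text
t 20.02 pos [ 0.6034 -0.0441  0.1628] yaw 11.1 tilt [ 0.0055 -0.0004] F [ 0.1 -0.5 -0.8] w 0.0853 q [-0.12  0.52  1.79  0.    0.83 -0.32]
  offset [0.0414, -0.1631, -0.332] rotation [4.5, 0.1, -0.3] dist 0.372
```

Emit:
{"fn": "servo_tool", "kwargs": {"moves": [{"offset": [0.0,-0.022,-0.045],"rotation": [1,0,0],"jaw": 0.085},{"offset": [0.0,-0.046,-0.094],"rotation": [2,0,0],"jaw": 0.085},{"offset": [0.005,-0.07,-0.142],"rotation": [3,0,0],"jaw": 0.085},{"offset": [0.01,-0.094,-0.19],"rotation": [4,0,0],"jaw": 0.085},{"offset": [0.015,-0.118,-0.24],"rotation": [4.5,0,0],"jaw": 0.085}]}}

```text
time: 20.65
eef_pos: [0.438, 0.1699, 0.1437]
eef_rot: [0.471, 0.528, -0.471, 0.528]
force: [1.4, 0.9, 0.5]
width: 0.0849
```

Emit:
{"fn": "servo_tool", "kwargs": {"moves": [{"offset": [0.01,-0.023,-0.046],"rotation": [0,0,0],"jaw": 0.085},{"offset": [0.022,-0.045,-0.092],"rotation": [0,0,0],"jaw": 0.085},{"offset": [0.026,-0.045,-0.092],"rotation": [0,0,0],"jaw": 0.085},{"offset": [0.026,-0.045,-0.092],"rotation": [0,0,0],"jaw": 0.085},{"offset": [0.026,-0.045,-0.092],"rotation": [0,0,0],"jaw": 0.085}]}}

```text
time: 21.28
eef_pos: [0.3847, 0.2544, 0.1181]
eef_rot: [0.471, 0.528, -0.471, 0.528]
force: [-0.1, 0.5, 1.0]
width: 0.0849
```

```bash
python3 -c "
import g
g.go(.3796,.2502,.024,6.6)"; python3 look.py 7
```

```text
t 21.27 pos [0.3847 0.2544 0.1181] yaw 6.5 tilt [-0.0003  0.0004] F [-0.1  0.5  1. ] w 0.0849 q [0.52 0.43 2.14 0.   0.57 0.4 ]
  offset [0.0941, -0.0056, 0.0037] rotation [-0.1, -0.0, 0.0] dist 0.094
```

View pics/v7.png

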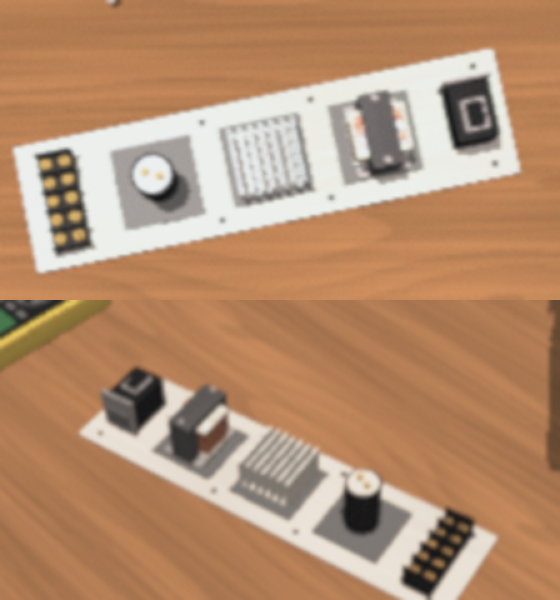

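All three parts stand upright on their pads, the heatsink at about (267,158) in the upper view. Measuring the heatsink next.

Run:
```python
from h import *
t=load("top7");s=load("scene7")
b=(250,160,45,45); im,h,g=up(t,*b); cv2.imwrite("pics/hs.png",np.hstack([crop(t,*b,8),crop(s,240,218,45,45,8)]))
m=(h[...,2]>205)&(h[...,1]<60)
# fins only: restrict to pad interior region
c0=proj(t,[[.6015,-.0442,.041]])[0]; print(c0)
Q=proj(t,[[.6015+np.cos(a)*.045,-.0442+np.sin(a)*.045,.041] for a in np.radians(np.array([56.25,146.25,236.25,326.25]))])
mask=np.zeros(m.shape,np.uint8); cv2.fillPoly(mask,[np.int32((Q-[250,160]+.5)*8-.5)],1)
m&=mask>0
cs=blobs(m,600); print(len(cs))
for c in cs: print(quad(onz(t,g(c.reshape(-1,2)),.041)))
P=np.vstack([c.reshape(-1,2) for c in cs]); print(quad(onz(t,g(P),.041)))
```

```text
[271.12349116 181.18659654]
2
(array([599.9, -44.2]), array([57.5, 56.6]), 11.5)
(array([631.1, -38.2]), array([ 3.8, 63.8]), 11.2)
(array([602.3, -43.9]), array([62.5, 63.8]), 11.2)
```

View pics/hs.png

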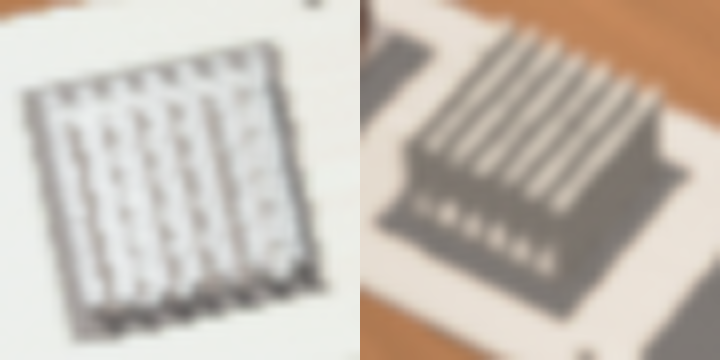

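```bash
python3 - <<'E'
from h import *
s=load("scene5")
for p,sg in(((250.8,141.7),1),((277.5,129.2),-1)):
    for z in(.09,.1,.11,.12):
        W=onz(s,[p],z)[0]; d=(W[:2]-[.3855,-.2487]); u=np.array([.992,-.129]); print(p,z,"along",(d@u*1000).round(1),"perp",(d@[.129,.992]*1000).round(1))
E
python3 -c "
import g
g.go(.3796,.2502,.06,6.6)"
```

```text
(250.8, 141.7) 0.09 along 32.9 perp -17.1
(250.8, 141.7) 0.1 along 40.7 perp -5.9
(250.8, 141.7) 0.11 along 48.5 perp 5.2
(250.8, 141.7) 0.12 along 56.2 perp 16.4
(277.5, 129.2) 0.09 along -61.9 perp -17.1
(277.5, 129.2) 0.1 along -52.8 perp -6.0
(277.5, 129.2) 0.11 along -43.8 perp 5.2
(277.5, 129.2) 0.12 along -34.7 perp 16.3
t 21.38 pos [0.3848 0.2544 0.1181] yaw 6.5 tilt [-0.0002  0.0005] F [ 0.6 -0.8 -0.2] w 0.0851 q [0.52 0.43 2.14 0.   0.57 0.4 ]
  offset [0.0581, -0.0056, 0.0036] rotation [-0.1, -0.0, 0.0] dist 0.059
```

Emit:
{"fn": "servo_tool", "kwargs": {"moves": [{"offset": [0.01,-0.0056,0.0036],"rotation": [0,0,0],"jaw": 0.085},{"offset": [0.03,-0.0056,0.0036],"rotation": [0,0,0],"jaw": 0.085},{"offset": [0.05,-0.0056,0.0036],"rotation": [0,0,0],"jaw": 0.085},{"offset": [0.058,-0.0056,0.0036],"rotation": [0,0,0],"jaw": 0.085},{"offset": [0.058,-0.0056,0.0036],"rotation": [0,0,0],"jaw": 0.085}]}}

```text
time: 22.0
eef_pos: [0.3785, 0.2504, 0.0594]
eef_rot: [0.47, 0.528, -0.471, 0.528]
force: [-0.1, -0.1, -0.5]
width: 0.0854
```

```bash
python3 -c "
import g
g.go(.3796,.2502,.023,6.6)"
python3 - <<'E'
from h import *
from cell import r
f=r.grab_frame("scene"); pickle.dump(f,open("scene8.pkl","wb")); cv2.imwrite("pics/a8.png",crop(f,370,205,90,90,6))
E
```

```text
t 22.0 pos [0.3785 0.2504 0.0594] yaw 6.6 tilt [-0.0018 -0.0003] F [-0.1 -0.1 -0.5] w 0.0854 q [0.52 0.54 2.19 0.   0.41 0.4 ]
  offset [0.0364, 0.0012, 0.0004] rotation [-0.0, 0.0, 0.1] dist 0.036
```

View pics/a8.png

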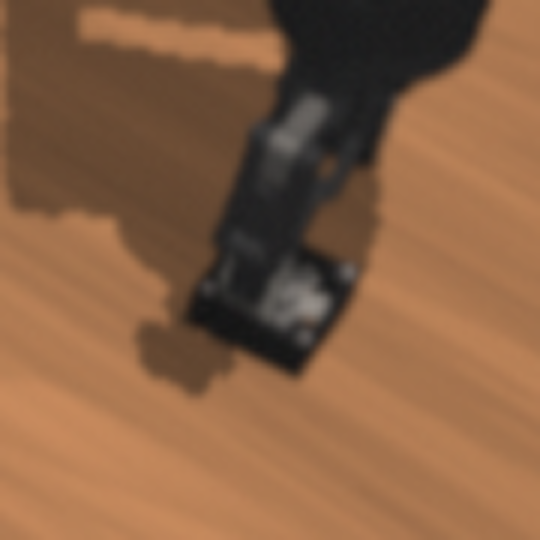

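The fingers straddle the fan at about (275,310) in the crop. Descending and gripping.

Emit:
{"fn": "servo_tool", "kwargs": {"moves": [{"offset": [0.012,0.0008,0.0004],"rotation": [0,0,0],"jaw": 0.085},{"offset": [0.024,0.0008,0.0004],"rotation": [0,0,0],"jaw": 0.085},{"offset": [0.032,0.0008,0.0004],"rotation": [0,0,0],"jaw": 0.085},{"offset": [0.0364,0.0008,0.0004],"rotation": [0,0,0],"jaw": 0.085},{"offset": [0.0364,0.0008,0.0004],"rotation": [0,0,0],"jaw": 0.085}]}}

```text
time: 22.68
eef_pos: [0.3795, 0.2505, 0.0231]
eef_rot: [0.47, 0.528, -0.471, 0.528]
force: [0.2, 1.0, 0.7]
width: 0.0849
```

Emit:
{"fn": "servo_tool", "kwargs": {"moves": [{"offset": [0,0,0],"rotation": [0,0,0],"jaw": 0.075},{"offset": [0,0,0],"rotation": [0,0,0],"jaw": 0.06},{"offset": [0,0,0],"rotation": [0,0,0],"jaw": 0.05},{"offset": [0,0,0],"rotation": [0,0,0],"jaw": 0.042},{"offset": [0,0,0],"rotation": [0,0,0],"jaw": 0.042}], "newtons": 35}}

```text
time: 23.3
eef_pos: [0.3799, 0.2507, 0.0239]
eef_rot: [0.47, 0.528, -0.47, 0.528]
force: [-0.6, -0.3, 9.7]
width: 0.0491
```

```bash
python3 -c "
import g
g.go(.3796,.2502,.023,6.6)"
```

```text
t 23.3 pos [0.3799 0.2507 0.0239] yaw 6.6 tilt [-0.0001  0.0006] F [-0.6 -0.3  9.7] w 0.0491 q [0.52 0.61 2.2  0.   0.32 0.4 ]
  offset [0.0009, -0.0003, 0.0005] rotation [0.0, -0.0, 0.0] dist 0.001
```

Emit:
{"fn": "servo_tool", "kwargs": {"moves": [{"offset": [-0.012,0,0],"rotation": [0,0,0],"jaw": 0.042},{"offset": [-0.035,0,0],"rotation": [0,0,0],"jaw": 0.042},{"offset": [-0.065,0,0],"rotation": [0,0,0],"jaw": 0.042},{"offset": [-0.09,0,0],"rotation": [0,0,0],"jaw": 0.042},{"offset": [-0.1,0,0],"rotation": [0,0,0],"jaw": 0.042}]}}

```text
time: 23.92
eef_pos: [0.3803, 0.2509, 0.1252]
eef_rot: [0.471, 0.528, -0.47, 0.528]
force: [0.2, -0.7, -0.5]
width: 0.049
```

```bash
python3 -c "
import g
g.go(.6014,-.0438,.122,11.3)"
```

```text
t 23.93 pos [0.3803 0.2509 0.1252] yaw 6.6 tilt [0.0014 0.0015] F [ 0.2 -0.7 -0.5] w 0.049 q [0.52 0.41 2.15 0.   0.58 0.4 ]
  offset [0.0031, 0.1857, 0.3182] rotation [-4.7, -0.1, -0.1] dist 0.368
```

Emit:
{"fn": "servo_tool", "kwargs": {"moves": [{"offset": [0,0.012,0.02],"rotation": [-0.5,0,0],"jaw": 0.042},{"offset": [0,0.037,0.063],"rotation": [-1,0,0],"jaw": 0.042},{"offset": [0,0.065,0.112],"rotation": [-2,0,0],"jaw": 0.042},{"offset": [0,0.093,0.16],"rotation": [-3,0,0],"jaw": 0.042},{"offset": [0,0.12,0.206],"rotation": [-4,0,0],"jaw": 0.042}]}}

```text
time: 24.55
eef_pos: [0.5234, 0.0581, 0.1231]
eef_rot: [0.451, 0.545, -0.452, 0.544]
force: [1.2, 0.9, -0.6]
width: 0.049
```

Emit:
{"fn": "servo_tool", "kwargs": {"moves": [{"offset": [0,0.025,0.042],"rotation": [-0.3,0,0],"jaw": 0.042},{"offset": [0,0.047,0.08],"rotation": [-0.7,0,0],"jaw": 0.042},{"offset": [0,0.06,0.103],"rotation": [-0.7,0,0],"jaw": 0.042},{"offset": [0,0.065,0.111],"rotation": [-0.7,0,0],"jaw": 0.042},{"offset": [0,0.065,0.111],"rotation": [-0.7,0,0],"jaw": 0.042}]}}

```text
time: 25.18
eef_pos: [0.6066, -0.0373, 0.1228]
eef_rot: [0.448, 0.547, -0.449, 0.546]
force: [0.4, -0.4, -0.6]
width: 0.0494
```

```bash
python3 -c "
import g
g.go(.6014,-.0438,.075,11.3)"
```

```text
t 25.18 pos [ 0.6066 -0.0373  0.1228] yaw 11.3 tilt [-0.0015  0.0005] F [ 0.4 -0.4 -0.6] w 0.0494 q [-0.11  0.58  1.81  0.    0.76 -0.31]
  offset [0.0478, -0.0063, 0.0054] rotation [-0.0, -0.0, 0.1] dist 0.049
```

Emit:
{"fn": "servo_tool", "kwargs": {"moves": [{"offset": [0.005,-0.0063,0.0054],"rotation": [0,0,0],"jaw": 0.042},{"offset": [0.02,-0.0063,0.0054],"rotation": [0,0,0],"jaw": 0.042},{"offset": [0.035,-0.0063,0.0054],"rotation": [0,0,0],"jaw": 0.042},{"offset": [0.046,-0.0063,0.0054],"rotation": [0,0,0],"jaw": 0.042},{"offset": [0.0478,-0.0063,0.0054],"rotation": [0,0,0],"jaw": 0.042}]}}

```text
time: 25.8
eef_pos: [0.6013, -0.0436, 0.0742]
eef_rot: [0.448, 0.548, -0.449, 0.546]
force: [-0.1, 0.1, 0.4]
width: 0.0494
```

Emit:
{"fn": "servo_tool", "kwargs": {"moves": [{"offset": [0.002,0,0],"rotation": [0,0,0],"jaw": 0.042},{"offset": [0.004,0,0],"rotation": [0,0,0],"jaw": 0.042},{"offset": [0.006,0,0],"rotation": [0,0,0],"jaw": 0.042},{"offset": [0.007,0,0],"rotation": [0,0,0],"jaw": 0.042},{"offset": [0.007,0,0],"rotation": [0,0,0],"jaw": 0.042}]}}

```text
time: 26.42
eef_pos: [0.6019, -0.0439, 0.0685]
eef_rot: [0.448, 0.547, -0.448, 0.547]
force: [-0.3, -0.5, -0.6]
width: 0.0494
```

```bash
python3 -c "
import g
g.go(.6014,-.0438,.0645,11.3)"; python3 look.py 9
```

```text
t 26.43 pos [ 0.6019 -0.0439  0.0685] yaw 11.3 tilt [-0.0006  0.0003] F [-0.3 -0.5 -0.6] w 0.0494 q [-0.12  0.65  1.85  0.    0.65 -0.32]
  offset [0.004, -0.0005, -0.0002] rotation [0.0, -0.0, 0.0] dist 0.004
```

View pics/v9.png

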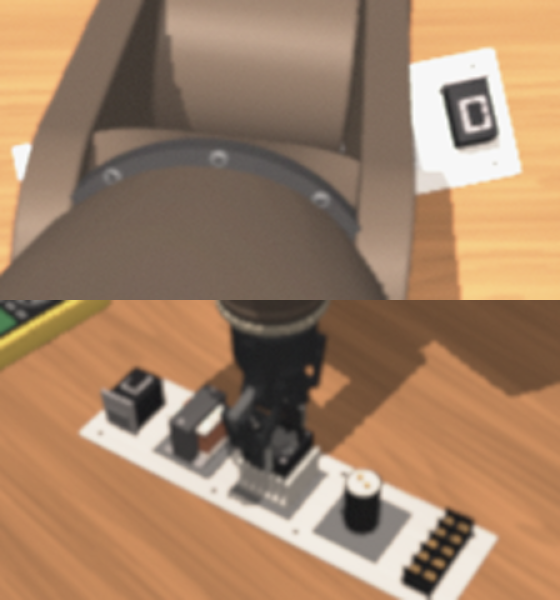

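The fan hangs just above the fins and the neighbours are undisturbed. Lowering to contact.

Emit:
{"fn": "servo_tool", "kwargs": {"moves": [{"offset": [0.001,-0.0003,0],"rotation": [0,0,0],"jaw": 0.042},{"offset": [0.002,-0.0005,0],"rotation": [0,0,0],"jaw": 0.042},{"offset": [0.003,-0.0005,0],"rotation": [0,0,0],"jaw": 0.042},{"offset": [0.004,-0.0005,0],"rotation": [0,0,0],"jaw": 0.042},{"offset": [0.004,-0.0005,0],"rotation": [0,0,0],"jaw": 0.042}]}}

```text
time: 27.15
eef_pos: [0.6014, -0.0439, 0.0649]
eef_rot: [0.448, 0.547, -0.448, 0.547]
force: [-2.9, -0.6, 8.9]
width: 0.0492
```

```bash
python3 -c "
import g
g.go(.6014,-.0438,.0645,11.3)"
```

```text
t 27.15 pos [ 0.6014 -0.0439  0.0649] yaw 11.3 tilt [-0.0005  0.0003] F [-2.9 -0.6  8.9] w 0.0492 q [-0.12  0.65  1.85  0.    0.64 -0.32]
  offset [0.0004, 0.0, -0.0001] rotation [0.0, -0.0, 0.0] dist 0.0
```

Contact was at the expected height of 0.0649 m. Releasing.

Emit:
{"fn": "servo_tool", "kwargs": {"moves": [{"offset": [0,0,0],"rotation": [0,0,0],"jaw": 0.05},{"offset": [0,0,0],"rotation": [0,0,0],"jaw": 0.058},{"offset": [0,0,0],"rotation": [0,0,0],"jaw": 0.07},{"offset": [0,0,0],"rotation": [0,0,0],"jaw": 0.08},{"offset": [-0.003,0,0],"rotation": [0,0,0],"jaw": 0.085}]}}

```text
time: 27.78
eef_pos: [0.6012, -0.0439, 0.0673]
eef_rot: [0.448, 0.547, -0.448, 0.546]
force: [0.8, -0.2, -0.4]
width: 0.085
```

Emit:
{"fn": "servo_tool", "kwargs": {"moves": [{"offset": [-0.015,0,0],"rotation": [0,0,0],"jaw": 0.085},{"offset": [-0.04,0,0],"rotation": [0,0,0],"jaw": 0.085},{"offset": [-0.08,0,0],"rotation": [0,0,0],"jaw": 0.085},{"offset": [-0.11,0,0],"rotation": [0,0,0],"jaw": 0.085},{"offset": [-0.11,0,0],"rotation": [0,0,0],"jaw": 0.085}]}}

```text
time: 28.4
eef_pos: [0.603, -0.0442, 0.1809]
eef_rot: [0.449, 0.546, -0.447, 0.548]
force: [0.2, 0.7, -0.5]
width: 0.085
```

```bash
python3 -c "
import g
g.go(.43,.20,.17,11.3)"
```

```text
t 28.4 pos [ 0.603  -0.0442  0.1809] yaw 11.3 tilt [ 0.0045 -0.0003] F [ 0.2  0.7 -0.5] w 0.085 q [-0.12  0.5   1.78  0.    0.86 -0.32]
  offset [0.0101, -0.1218, -0.2734] rotation [0.0, 0.1, -0.2] dist 0.299
```

Emit:
{"fn": "servo_tool", "kwargs": {"moves": [{"offset": [0,-0.022,-0.05],"rotation": [0,0,0],"jaw": 0.085},{"offset": [0,-0.044,-0.1],"rotation": [0,0,0],"jaw": 0.085},{"offset": [0,-0.067,-0.15],"rotation": [0,0,0],"jaw": 0.085},{"offset": [0,-0.089,-0.2],"rotation": [0,0,0],"jaw": 0.085},{"offset": [0,-0.112,-0.25],"rotation": [0,0,0],"jaw": 0.085}]}}

```text
time: 29.02
eef_pos: [0.4413, 0.1803, 0.1777]
eef_rot: [0.448, 0.547, -0.448, 0.547]
force: [0.0, 0.6, 0.1]
width: 0.0849
```

Emit:
{"fn": "servo_tool", "kwargs": {"moves": [{"offset": [0,0,0],"rotation": [0,0,0],"jaw": 0.085},{"offset": [0,0,0],"rotation": [0,0,0],"jaw": 0.085},{"offset": [0,0,0],"rotation": [0,0,0],"jaw": 0.085},{"offset": [0,0,0],"rotation": [0,0,0],"jaw": 0.085},{"offset": [0,0,0],"rotation": [0,0,0],"jaw": 0.085}]}}

```text
time: 29.65
eef_pos: [0.4429, 0.1787, 0.1776]
eef_rot: [0.448, 0.547, -0.449, 0.546]
force: [0.2, 0.3, 0.1]
width: 0.085
```

```bash
python3 look.py 10
python3 - <<'E'
from h import *
t=load("top10");s=load("scene10")
cv2.imwrite("pics/fz.png",np.hstack([crop(t,250,155,45,45,8),crop(s,240,213,45,45,8)]))
E
```

```text
(no output)
```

View pics/v10.png

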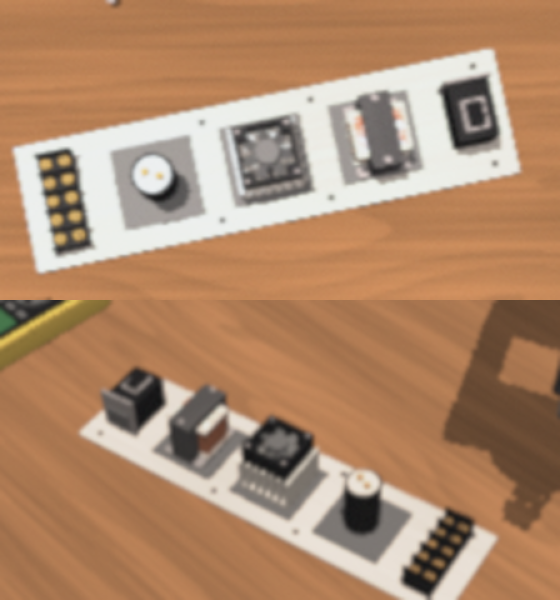

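View pics/fz.png

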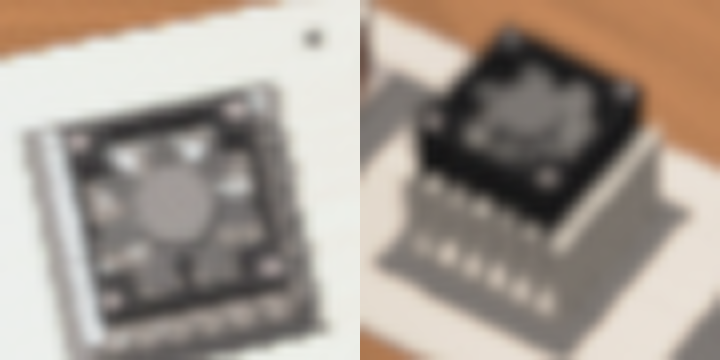

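Run:
```python
from h import *
t=load("top10");s=load("scene10")
F=[spot(t,(250+x/8-.4,155+y/8-.4),1.5) for x,y in((80,142),(236,110),(270,268),(112,300))]
W=onz(t,F,.061)*1000; print(np.round(F,1),W.round(1),W.mean(0).round(1),quad(W/1000))
G=[spot(s,(240+x/8-.4,213+y/8-.4),1.5) for x,y in((72,120),(150,40),(265,90),(188,178))]
V=onz(s,G,.061)*1000; print(np.round(G,1),V.round(1),V.mean(0).round(1),quad(V/1000))
# match: top TL(+x,+y)... order by nearest
k=[int(np.argmin(np.linalg.norm(V[:,:2]-w[:2],axis=1))) for w in W]; print(k,tri(t,F,s,[G[i] for i in k]).round(4))
# heatsink fin-end / side in both frames: silhouettes of heatsink in frame 7 top: dark edges
c=-t["R"].T@t["t"]; print("cam",c.round(3))
# left fin edges along row profile through hs centre offset: sample intensity along row direction at z=.041 in frame 7 and 10
u=np.array([-.195,.981])
for k in("7","10"):
    f=load("top"+k); d=np.arange(-40,41,2)
    for off in(-15,15):
        X=[[.6014+u[0]*a/1000+.981*off/1000,-.044+u[1]*a/1000+.195*off/1000,.041] for a in d]; p=proj(f,X).astype(np.float32)
        g=cv2.remap(f["image"].min(2),p[:,0].reshape(1,-1),p[:,1].reshape(1,-1),cv2.INTER_CUBIC)[0]; print(k,off,list(zip(d.tolist(),g.tolist())))
```

```text
[[258.8 172.1]
 [279.3 168. ]
 [283.4 187.9]
 [263.5 192.1]] [[617.5 -19.6  61. ]
 [625.4 -61.2  61. ]
 [584.6 -69.   61. ]
 [576.6 -28.8  61. ]] [601.  -44.7  61. ] (array([600.9, -44.3]), array([41.8, 42.4]), 10.7)
[[248.5 227.5]
 [258.3 215.7]
 [272.9 223.5]
 [263.  234.6]] [[625.8 -61.7  61. ]
 [582.8 -72.5  61. ]
 [577.1 -29.3  61. ]
 [618.3 -21.5  61. ]] [601.  -46.2  61. ] (array([600.5, -47. ]), array([44.4, 43.5]), 10.8)
[3, 0, 1, 2] [[ 6.180e-01 -2.040e-02  6.150e-02  1.900e-03]
 [ 6.256e-01 -6.150e-02  6.090e-02  6.000e-04]
 [ 5.847e-01 -6.950e-02  6.450e-02  1.500e-03]
 [ 5.769e-01 -2.910e-02  6.090e-02  7.000e-04]]
cam [ 0.45  -0.054  1.077]
7 -15 [(-40, 229), (-38, 228), (-36, 221), (-34, 191), (-32, 154), (-30, 154), (-28, 196), (-26, 211), (-24, 205), (-22, 196), (-20, 204), (-18, 219), (-16, 213), (-14, 187), (-12, 190), (-10, 215), (-8, 220), (-6, 194), (-4, 180), (-2, 206), (0, 227), (2, 214), (4, 184), (6, 190), (8, 225), (10, 231), (12, 225), (14, 215), (16, 223), (18, 229), (20, 212), (22, 176), (24, 194), (26, 215), (28, 202), (30, 170), (32, 162), (34, 196), (
[... 714 characters left out ...]
, (-4, 110), (-2, 85), (0, 74), (2, 93), (4, 114), (6, 119), (8, 118), (10, 116), (12, 102), (14, 83), (16, 73), (18, 78), (20, 84), (22, 103), (24, 162), (26, 207), (28, 201), (30, 168), (32, 162), (34, 196), (36, 226), (38, 235), (40, 235)]
10 15 [(-40, 230), (-38, 230), (-36, 223), (-34, 195), (-32, 152), (-30, 121), (-28, 111), (-26, 96), (-24, 72), (-22, 57), (-20, 52), (-18, 54), (-16, 73), (-14, 102), (-12, 147), (-10, 193), (-8, 205), (-6, 168), (-4, 126), (-2, 111), (0, 112), (2, 121), (4, 142), (6, 176), (8, 202), (10, 180), (12, 126), (14, 83), (16, 62), (18, 57), (20, 60), (22, 90), (24, 154), (26, 205), (28, 202), (30, 170), (32, 161), (34, 195), (36, 227), (38, 235), (40, 236)]
```

The fan lies flat on the fins, with its screw centre at (601, -44.7) mm against a heatsink centre of (601.4, -44.0). Its edge profile suggests about 1.5 mm off along the row, still wholly on the fins. Last check: whether the bystanders moved.

Run:
```python
from h import *
for n in("top",):
    a,b=load(n+"0")["image"].astype(int),load(n+"10")["image"].astype(int)
    for nm,(x,y,w,h) in dict(meter=(420,115,60,105),mug=(10,140,80,60),driver=(200,25,40,105),inlet=(338,140,36,50)).items():
        d=np.abs(a-b)[y:y+h,x:x+w].max(2); print(nm,d.max(),(d>30).sum())
from cell import r
s=r.state(); print(s["time"],s["force"].round(1),abs(s["qd"]).max().round(4)); print(r.sign_off())
```

```text
meter 7 0
mug 6 0
driver 6 0
inlet 9 0
29.75 [-0.5  0.6  0.5] 0.0044
the job is handed in; nothing more can be done
None
```

I placed the transformer, capacitor, heatsink and fan in the order asked and handed the job in at about 30 s. Every release was made after feeling contact, and the arm ended well clear of everything.

Last checks, from the top view unless noted:

| Part | Offset from its centre | Angle |
|---|---|---|
| Transformer | about 1.2 mm | 11.5°, against about 11.2° for the plate |
| Capacitor | about 1 mm | – |
| Heatsink | within about 1.5 mm | 11.5°, against about 11.2° for the plate |
| Fan on heatsink | about 1 mm by its screws, 1.5 mm by its edge (along the row) | within about 0.7° of the heatsink |

- **Fan:** it lies flat. Triangulating three of its corner screws puts its top at about 61 mm, as expected, but the fourth read 64.5 mm. I did not re-grip it for the last 1.5 mm.
- **Bystanders:** the multimeter, mug and screwdriver show no change between the first and last pictures.
- **Disagreements:** the two cameras differ by 2 to 3 mm in absolute position, and triangulated pad height read 1.4 mm instead of 5 mm. I aligned parts to pads within the top view, where that offset should largely cancel.
- **Failed check:** the scene-view check of the placed capacitor failed because its outline merged with the background. I discarded that result, so its position rests on the top view alone.

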